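# Tighten the turntable nut with a click wrench

### The arm

A 7-joint arm with a two-finger parallel gripper is mounted at the origin on the work surface. World frame = base frame: x ahead of the robot, y to its left, z up, the work surface at z = 0. Lengths are in mm, angles in rad, forces in N, time in s.
With the tool pointing down it reaches from about 425 to 950 mm from the base axis. Payload 4.7 kg.
Tool frame: the origin (TCP) lies midway between the tips of the shut fingers; the grasp point (between the pads) lies 19 mm behind it (manip.grip_depth is the distance from the TCP to the grasp point, in mm); x points along the fingers, z is the direction in which the jaws open and shut, and the axes are right-handed (so a half turn about x gives the same grasp; the last joint's range is limited). The gripper opens to 87 mm and grips with 3 to 60 N. Pads are 19 mm wide; open, the fingers measure 117 mm over their backs; the gripper's body (75 mm by 190 mm) begins 51 mm behind the grasp point.
Start: joints at [1.275, 0.469, -0.049, 1.532, 0.024, 1.141, -0.082], TCP at [178.008, -651.124, 222.573] pointing down, gripper open.
Joint ranges: [-2.59, 2.59], [-0.33, 1.99], [-1.39, 1.29], [0.1, 2.45], [-1.04, 4.18], [0.21, 1.99], [-2.66, 2.66]. Speed limits (rad/s): [2.57, 2.57, 3.14, 3.14, 3.14, 3.14, 3.14].

### API

Orientations are given as a unit quaternion [w, x, y, z].
In Python, from station import manip gives the robot as it stands.
- The arm moves only by the tool jog_arm, never from a script. Its arguments are lists of equal length, an entry for each row: "claw": the closure, from 0 (fully open) to 1 (shut); "dp": the shift along the tool's x, y, z each as a share of 0.6 m, from -1 to 1, a list of three; "spin": the turn about the tool's x as a share of pi rad, from -1 to 1. In form: {"claw": [claw, ...], "dp": [[tx, ty, tz], ...], "spin": [spin, ...]}. A call has 1 to 10 rows; each row is the pose to reach, as a shift and turn from the pose measured when the call began, along the tool's axes at that moment, turning the shorter way round; what a row does not reach only later rows make up. A row lasts 1/10 s, in which the tool goes at most 50 mm and 8.59 degrees, less where a joint would pass 70% of its speed; a pose out of reach is approached as far as the arm can. A call with a number of a shift or a turn outside -1 to 1 is refused whole. A call with a gripper value outside its range is refused whole. The fingers move at their own pace and stop on an object; "squeeze" is the grip in N (left out, the last holds). Time passes only in rows, so rows that repeat a pose let the fingers close. It gives the time, the measured TCP pose, the force and the opening at its end, in the units of the state.
- manip.observe(): the state, without advancing time (a new reading comes with each control period).
- manip.read_camera(name): name is "scene" or "top" or "wrist"; returns (picture, depth): 480x640x3 uint8, blue, green, red; 480x640 float32, mm along the optical axis (not along the pixel's ray), 0 where there is no reading.
- manip.camera_info(name): a dict with "intrinsics" (3x3 intrinsics, pixels), "pose" (4x4, takes a point from camera to world coordinates). Camera axes: x right, y down, z forward; pixel columns grow to the right and rows downward; lengths in mm; the calibration is good to about 2 mm. The wrist camera is an equidistant fisheye: a pixel r from the principal point sees the ray r / f radians off the axis. A picture is of the moment at which its call begins: read the wrist's pose just before it. camera_info takes no time and is no camera call; for the wrist camera it gives the pose at the moment of the call.
- manip.job_done(): hands the job in, once; it reports no verdict.
The state is a dict: "clock": time; "joints": joint angles; "joint_vel": joint speeds; "joint_efforts": joint torques, N m; "tcp_pos": TCP position; "tool_rot": TCP orientation; "force": force on the tool from outside, world axes, zero at the start; "torque": the same for the moment, N m; "width": finger opening in mm.
Only numpy, scipy, OpenCV 4.12 (cv2) and the standard library are available. Lean on these libraries where they do the work, as an engineer would, in place of code of your own. Each camera call takes 0.05 s, during which the arm holds its last target.

### The job

On the repair bench, set the click wrench gently down over the bar of the nut on the black disc drive and tighten the nut clockwise until the wrench breaks over with its click; stop at once and push no further. Then lift the wrench off and lay it, flat as it was, back on the green mat, leaving the other loose things where they are.

Things in the scene. Friction and masses are not known exactly. Their poses are not given: they have to be found in the camera images.
- wrench_grip (a point): Centre of the bare steel shaft of the loose click wrench, the place to grip it from above: 20 mm wide, 22 mm high, bare for 30 mm either way along it; the wrench (0.5 kg) balances 20 mm nearer the head. x along the wrench to its head, z up; 11 mm above the flat underside. The wrench is 274 mm long; the black rubber handle end (26 mm wide, 26 high) is at -x. It lies flat, the head's mouth down.
- wrench_head (a point): Centre of the mouth of the wrench's head, in its underside plane: 110 mm along +x from wrench_grip, 11 mm lower; x along the wrench, z up. Head: dark steel block 68 mm (along the wrench) x 42 x 22 high, with a pocket in its underside 48 mm (along the wrench) x 18 x 16 deep. The shaft is hinged to the head on the vertical line through this point; a cam holds them straight.
- wrench: The whole wrench; origin as wrench_head. The click: at about 1 Nm clockwise (9 N across the shaft at wrench_grip) the shaft suddenly swings by about 0.1 rad on the head and the load drops by about half. Pushed on, the load climbs again; some 0.1 rad of turning later the nut is over-tightened (shaft 0.16 rad off straight; solid stop at 0.2). Straightens by itself when let off.
- nut_foot (a point): Nut on the black drive: round flange 74 mm across, top 60 mm above the bench; on it a steel bar 44 mm long x 14 wide x 14 high (top 4 mm stepped in 2.5 mm). The point: centre of the bar's foot, at the flange top, on the upright turning axis; x along the bar, z up. The wrench's head stands on the flange, bar in its pocket (2 mm play all round), so the wrench lies along the bar, either way round.
- jig: Black disc drive, fixed, 190 x 160 x 34 mm, fittings up to 46 mm above the bench; origin on the bench below the nut's axis. Nut: tightens clockwise seen from above, light drag (0.1 Nm) for an unknown 0.35 to 0.8 rad, then the torque climbs to the click in about 0.2 rad more and springs back when let off. Handle room: robot's side.
- mat: Green mat fixed on the bench, 350 mm (its x) x 250 mm (its y), 2 mm thick; origin at the centre of its underside.
- flywheel: loose dark steel disc, 44 mm across, 14 mm high with its hub; a bystander, origin at the centre of its underside
- motor: loose bare aluminium motor can, 28 mm across, 28 mm high with its shaft; a bystander, origin at the centre of its underside
- jar: loose white jar with black cap, 48 mm across, 55 mm high; a bystander, origin at the centre of its underside
- lens_unit: loose black block 45 x 32 x 14 mm; a bystander, origin at the centre of its underside
- thumb_cap: loose white mushroom cap, 26 mm across, 17 mm high; a bystander, origin at the centre of its underside
- end_block: loose grey plastic block 50 x 30 x 20 mm; a bystander, origin at the centre of its underside
Not all that is in view belongs to the job. Leave any orange look-alike of the jig alone.

How it is judged:
By the outcome, as a careful person would: the job done as asked, in the order asked, and still so for the second after the job is handed in, with the robot touching nothing.
It also fails if it takes over 72 s, if anything falls off the work surface, if the arm or the gripper's body presses on something with over 40 N, if the wrist force passes 120 N, or if a joint passes its speed limit or range.

## Working session

There is one attempt and no reset: what is moved stays moved. The work goes in short steps, Python scripts to look and compute and a tool call to move; the robot and the scene stay as the last step left them, time stands still between calls to the robot, and variables do not carry over. Pictures are saved under pics/ and viewed, and the job is handed in when it is done.

Besides the shell and the picture viewer there is one more tool, called after "Request:" by a JSON object that holds its "op" and its "data", one argument or row to a line. jog_arm: Moves the arm, as the interface text tells. Shift numbers are shares of 0.6 m and turn numbers shares of pi rad, none past 1 either way. Its arguments: {"type":"object","properties":{"claw":{"type":"array"},"dp":{"type":"array"},"spin":{"type":"array"},"squeeze":{"type":"number"}},"required":["claw","dp","spin"]}

```bash
ls; mkdir -p pics; python3 - <<'E'
from station import manip
import cv2,numpy as np
s=manip.observe()
for k,v in s.items(): print(k,np.round(v,4))
print(manip.grip_depth)
for n in("scene","top"):
    i=manip.camera_info(n);print(n,np.round(i["intrinsics"],1).tolist(),np.round(i["pose"],3).tolist())
    p,d=manip.read_camera(n);cv2.imwrite(f"pics/{n}0.png",p);np.save(f"pics/{n}0.npy",d)
E
```

```text
pics
clock 0.0
joints [ 1.2751  0.4695 -0.0486  1.5337  0.0241  1.141  -0.0823]
joint_vel [-0.0012  0.0004  0.0004 -0.     -0.0003 -0.0011  0.0011]
joint_efforts [ 0.00000e+00 -5.07972e+01 -8.08000e-02 -2.36155e+01 -6.13000e-02
  3.78000e-02  2.00000e-04]
tcp_pos [ 177.8285 -650.5294  221.4877]
tool_rot [ 0.5615  0.4294  0.5626 -0.4286]
force [ 0.2159 -0.0711  0.2767]
torque [ 0.04   -0.0287 -0.0191]
width 87.0052
18.700000000000003
scene [[543.7, 0.0, 326.6], [0.0, 543.7, 238.9], [0.0, 0.0, 1.0]] [[0.672, 0.572, -0.47, 1099.979], [0.74, -0.525, 0.42, -573.603], [-0.006, -0.631, -0.776, 1058.712], [0.0, 0.0, 0.0, 1.0]]
top [[602.5, 0.0, 311.8], [0.0, 602.5, 240.7], [0.0, 0.0, 1.0]] [[0.019, -0.988, 0.151, 345.98], [-1.0, -0.019, 0.003, -9.97], [-0.001, -0.151, -0.989, 1279.248], [0.0, 0.0, 0.0, 1.0]]
```

View pics/scene0.png

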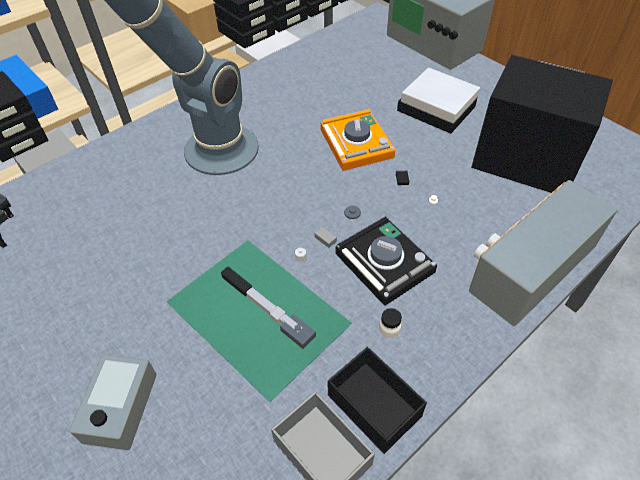

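View pics/top0.png

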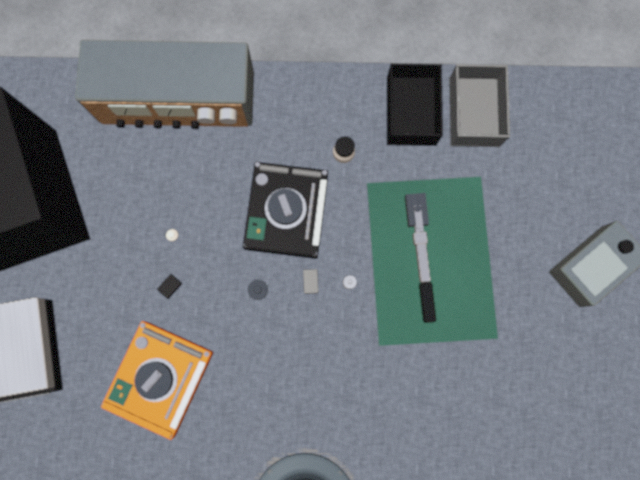

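```bash
python3 - <<'E'
import cv2,numpy as np
t=cv2.imread("pics/top0.png");s=cv2.imread("pics/scene0.png")
def crop(im,x,y,w,h,k): return cv2.resize(im[y:y+h,x:x+w],None,fx=k,fy=k,interpolation=cv2.INTER_CUBIC)
cv2.imwrite("pics/c_topw.png",crop(t,390,180,70,150,4)) 
cv2.imwrite("pics/c_topn.png",crop(t,235,155,100,110,5))
cv2.imwrite("pics/c_scw.png",crop(s,210,255,120,100,6))
cv2.imwrite("pics/c_scn.png",crop(s,330,210,110,95,6))
E
```

```text
(no output)
```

View pics/c_topw.png

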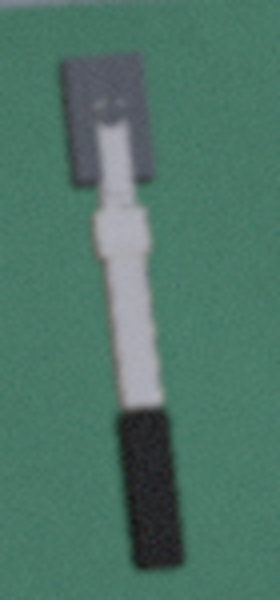

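View pics/c_topn.png

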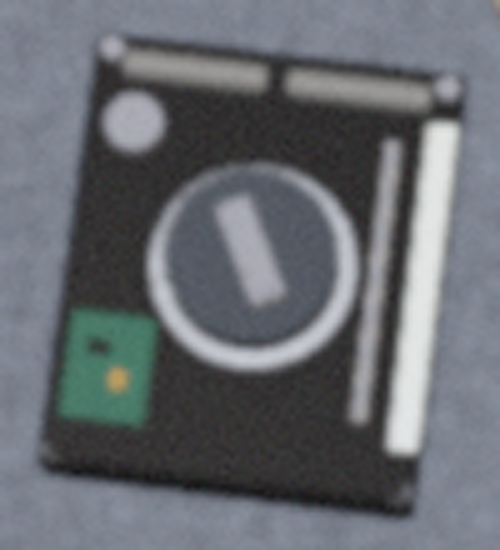

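View pics/c_scw.png

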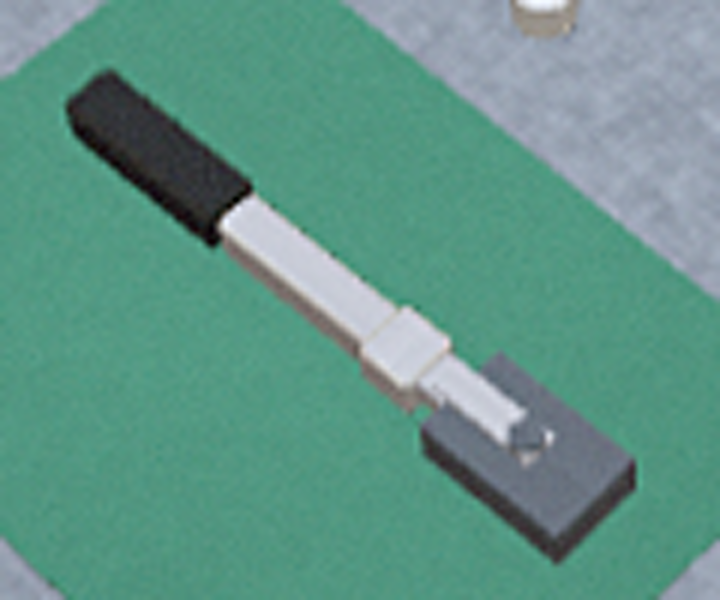

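View pics/c_scn.png

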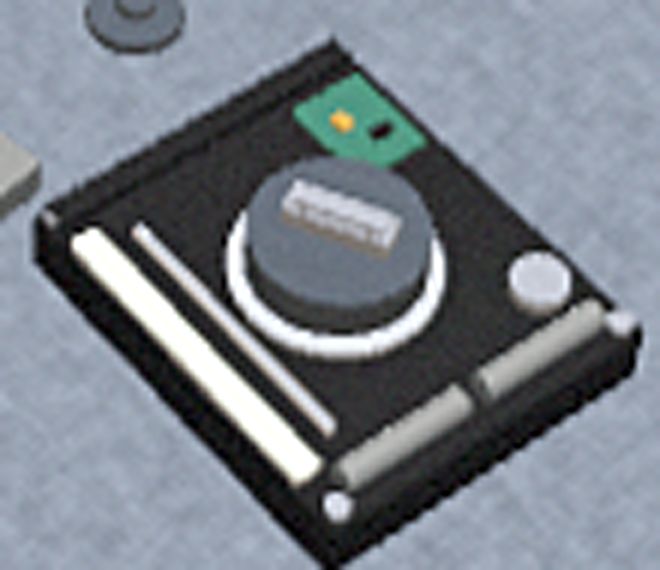

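```bash
cat > h.py <<'E'
import numpy as np,cv2
from scipy.spatial.transform import Rotation as R
from station import manip
def ray(name,u,v,info=None):
    i=info or manip.camera_info(name);K=np.array(i["intrinsics"]);P=np.array(i["pose"])
    x=(u-K[0,2])/K[0,0];y=(v-K[1,2])/K[1,1]
    if name=="wrist":
        th=np.hypot(x,y);s=np.sin(th)/th if th>1e-9 else 1
        d=np.array([x*s,y*s,np.cos(th)])
    else: d=np.array([x,y,1.]);d/=np.linalg.norm(d)
    return P[:3,3],P[:3,:3]@d
def plane(r,z):
    o,d=r;return o+d*(z-o[2])/d[2]
def tri(rs):
    A=np.zeros((3,3));b=np.zeros(3)
    for o,d in rs:
        M=np.eye(3)-np.outer(d,d);A+=M;b+=M@o
    p=np.linalg.solve(A,b);return p,[np.linalg.norm((np.eye(3)-np.outer(d,d))@(p-o)) for o,d in rs]
def proj(info,p,fish):
    P=np.array(info["pose"]);K=np.array(info["intrinsics"]);c=P[:3,:3].T@(np.asarray(p,float)-P[:3,3])
    if fish:
        r=np.hypot(c[0],c[1]);th=np.arctan2(r,c[2]);q=c[:2]/r*th
    else:q=c[:2]/c[2]
    return K[0,0]*q[0]+K[0,2],K[1,1]*q[1]+K[1,2]
E
python3 - <<'E'
from h import *
pts={"headtop":((417,210),(298.2,328.8),24),"handlejn":((425.5,282),(249.3,290.5),24),"bartop":((285,204.6),(387,245.3),74)}
for n,(t,s,z) in pts.items():
    p,e=tri([ray("top",*t),ray("scene",*s)])
    print(n,p.round(1),np.round(e,1),"planes",plane(ray("top",*t),z).round(1),plane(ray("scene",*s),z).round(1))
bz=[plane(ray("top",235+x/5,155+y/5),74).round(1) for x,y in((232,197),(271,299))];print(bz)
d=bz[0]-bz[1];print("bar angle",np.arctan2(d[1],d[0]))
i=manip.camera_info("wrist");print(np.round(i["intrinsics"],1).tolist(),np.round(i["pose"],3).tolist())
print(R.from_quat(np.roll(manip.observe()["tool_rot"],-1)).as_matrix().round(3))
E
```

```text
headtop [ 611.1 -226.6   15.9] [3.2 3.2] planes [ 607.5 -227.8   24. ] [ 616.8 -226.7   24. ]
handlejn [ 457.4 -243.8   13.3] [3.1 3.1] planes [ 454.7 -244.4   24. ] [ 466.  -244.8   24. ]
bartop [606.5  52.6  66.4] [2.5 2.5] planes [603.2  50.3  74. ] [611.6  49.9  74. ]
[array([624.4,  58.2,  74. ]), array([582.2,  41.2,  74. ])]
bar angle 0.3829553518083006
[[371.6, 0.0, 311.8], [0.0, 371.6, 238.6], [0.0, 0.0, 1.0]] [[0.264, -0.935, -0.238, 241.003], [-0.965, -0.256, -0.063, -631.971], [-0.002, 0.246, -0.969, 383.656], [0.0, 0.0, 0.0, 1.0]]
[[-0.001  0.965  0.264]
 [ 0.002  0.264 -0.965]
 [-1.    -0.    -0.002]]
```

Request:
{"op": "jog_arm", "data": {
  "claw": [0,0,0,0,0,0,0,0,0,0],
  "dp": [
    [0,0.667,-0.528],
    [0,0.667,-0.528],
    [0,0.667,-0.528],
    [0,0.667,-0.528],
    [0,0.667,-0.528],
    [0,0.667,-0.528],
    [0,0.667,-0.528],
    [0,0.667,-0.528],
    [0,0.667,-0.528],
    [0,0.667,-0.528]
  ],
  "spin": [0.05,0.05,0.05,0.05,0.05,0.05,0.05,0.05,0.05,0.05]
}}

```text
clock: 1.1
tcp_pos: [474.6, -246.3, 222.0]
tool_rot: [0.526, 0.472, 0.527, -0.472]
force: [1.5, -0.4, -0.5]
width: 87.1
```

Request:
{"op": "jog_arm", "data": {
  "claw": [0,0],
  "dp": [
    [0,0.008,-0.012],
    [0,0.008,-0.012]
  ],
  "spin": [0,0]
}}

```text
clock: 1.3
tcp_pos: [479.4, -236.2, 221.7]
tool_rot: [0.527, 0.471, 0.529, -0.47]
force: [-0.3, -1.5, 0.7]
width: 87.3
```

```bash
cat >> h.py <<'E'
import json
def shot(tag):
    s=manip.observe();i=manip.camera_info("wrist");p,d=manip.read_camera("wrist")
    cv2.imwrite(f"pics/{tag}.png",p);np.save(f"pics/{tag}_d.npy",d)
    json.dump({k:np.asarray(i[k]).tolist() for k in("intrinsics","pose")},open(f"pics/{tag}.json","w"))
    Rm=R.from_quat(np.roll(s["tool_rot"],-1)).as_matrix()
    print(s["clock"],"tcp",np.round(s["tcp_pos"],1),"yaw tool y",round(float(np.arctan2(Rm[1,1],Rm[0,1])),4),"xaxis",Rm[:,0].round(4),"F",np.round(s["force"],2),"T",np.round(s["torque"],3),"w",round(float(s["width"]),1))
def info(tag): return json.load(open(f"pics/{tag}.json"))
def crop(tag,x,y,w,h,k,out):
    im=cv2.imread(f"pics/{tag}.png");cv2.imwrite(f"pics/{out}.png",cv2.resize(im[y:y+h,x:x+w],None,fx=k,fy=k,interpolation=cv2.INTER_CUBIC))
E
python3 -c "
from h import *
shot('w1')"
```

```text
1.3 tcp [ 479.4 -236.2  221.7] yaw tool y 0.1148 xaxis [-0.0014  0.0024 -1.    ] F [-0.32 -1.46  0.73] T [-0.015  0.006 -0.016] w 87.3
```

View pics/w1.png

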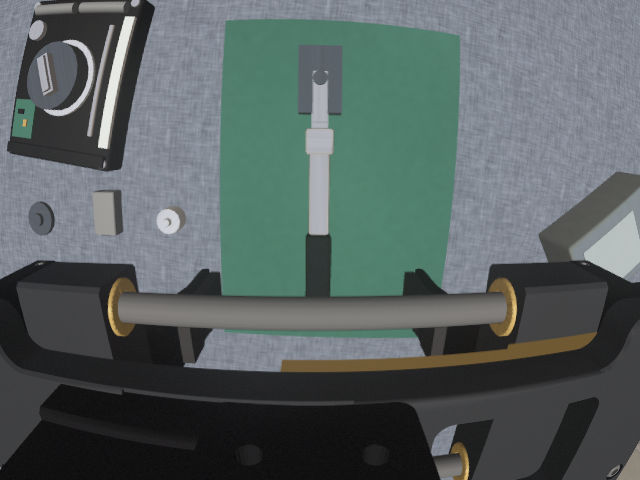

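```bash
python3 -c "
from h import *
crop('w1',285,30,70,150,4,'w1a');crop('w1',285,120,70,150,4,'w1b')"
```

```text
(no output)
```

View pics/w1a.png

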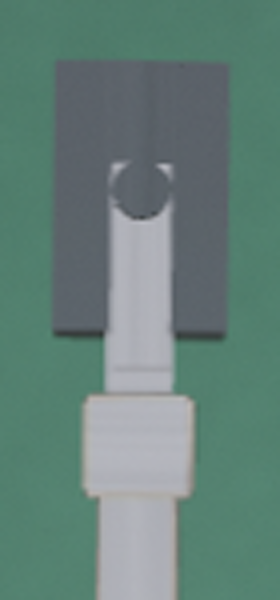

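View pics/w1b.png

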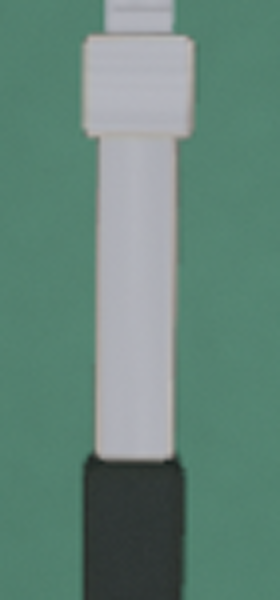

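```bash
python3 - <<'E'
from h import *
I=info('w1');d=np.load('pics/w1_d.npy')
f=lambda x,y,oy:(285+(x+.5)/4-.5,oy+(y+.5)/4-.5)
pts={'head':f(141,197,30),'c1':f(55,60,30),'c2':f(229,65,30),'c3':f(226,333,30),'c4':f(54,330,30),'sh1':f(137.5,142,120),'sh2':f(135,452,120)}
for n,(u,v) in pts.items():
    o,r=ray('wrist',u,v,I);P=np.array(I['pose']);c=P[:3,:3].T@r
    dd=d[int(round(v))-1:int(round(v))+2,int(round(u))-1:int(round(u))+2];z=np.median(dd)
    print(n,plane((o,r),24).round(1),'depthpt',(o+r*z/c[2]).round(1))
E
```

```text
head [ 610.6 -226.9   24. ] depthpt [ 609.5 -226.9   29.7]
c1 [ 643.  -202.4   24. ] depthpt [ 648.9 -200.9    2.4]
c2 [ 646.8 -244.    24. ] depthpt [ 652.9 -245.     2.5]
c3 [ 579.8 -250.8   24. ] depthpt [ 580.8 -251.5   13.9]
c4 [ 575.7 -210.    24. ] depthpt [ 577.  -209.2    8. ]
sh1 [ 536.5 -234.6   24. ] depthpt [ 536.5 -234.6   24. ]
sh2 [ 460.4 -243.    24. ] depthpt [ 460.2 -243.    23.3]
```

Request:
{"op": "jog_arm", "data": {
  "claw": [0.3,0.3,0.3,0.3],
  "dp": [
    [0.06,0.02,0.004],
    [0.12,0.036,0.008],
    [0.167,0.036,0.008],
    [0.167,0.036,0.008]
  ],
  "spin": [0.0025,0.0025,0.0025,0.0025]
}}

```text
clock: 1.75
tcp_pos: [495.5, -242.4, 117.4]
tool_rot: [0.52, 0.473, 0.528, -0.476]
force: [-0.5, 0.6, 0.9]
width: 64.7
```

```bash
python3 -c "
from h import *
shot('w2')
crop('w2',200,0,240,300,2.5,'w2a')"
```

```text
1.75 tcp [ 495.5 -242.4  117.4] yaw tool y 0.099 xaxis [-0.0111  0.0039 -0.9999] F [-0.5   0.64  0.87] T [ 0.034  0.029 -0.06 ] w 64.7
```

View pics/w2a.png

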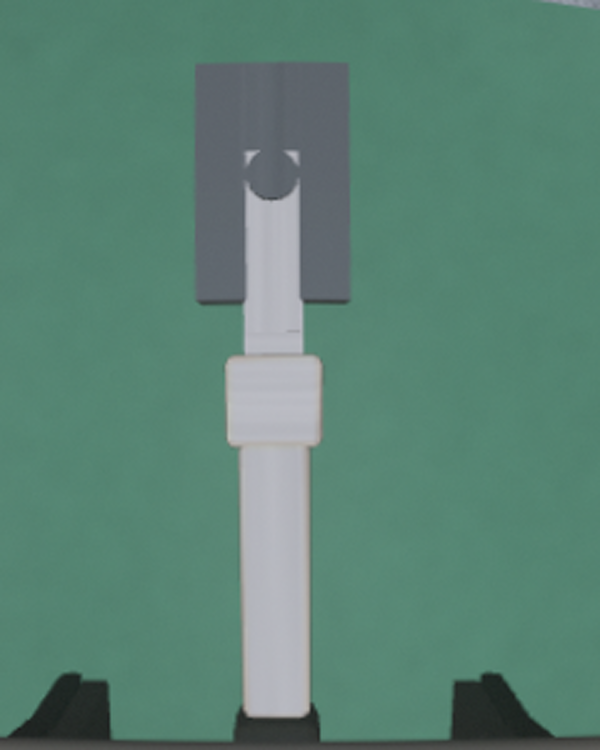

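```bash
python3 - <<'E'
from h import *
I=info('w2');I1=info('w1')
f=lambda x,y:(200+(x+.5)/2.5-.5,(y+.5)/2.5-.5)
g=lambda x,y:(285+(x+.5)/4-.5,30+(y+.5)/4-.5)
for n,p,q in(('c1',(196,64),(55,60)),('c2',(349,63),(229,65)),('c3',(350,300),(226,333)),('c4',(198,300),(54,330))):
    a=ray('wrist',*f(*p),I);print(n,plane(a,24).round(1),*tri([a,ray('wrist',*g(*q),I1)]))
for p in((275.5,450),(276.5,710)): print(plane(ray('wrist',*f(*p),I),24).round(1))
s=manip.observe();print(s['tcp_pos'],np.abs(s['joint_vel']).max())
E
```

```text
c1 [ 643.1 -202.7   24. ] [ 643.87638575 -202.24225805   21.1159345 ] [np.float64(0.10605797497955262), np.float64(0.10605797497934881)]
c2 [ 647.3 -244.3   24. ] [ 644.44104719 -243.81401846   32.41779859] [np.float64(0.17099913546034262), np.float64(0.17099913546043422)]
c3 [ 579.8 -251.1   24. ] [ 579.76183768 -250.9206409    24.4897154 ] [np.float64(0.11602132657783606), np.float64(0.11602132657779772)]
c4 [ 575.8 -210.1   24. ] [ 575.94673503 -209.83379978   20.82323907] [np.float64(0.018017220407194775), np.float64(0.01801722040706275)]
[ 536.6 -235.1   24. ]
[ 460.9 -242.8   24. ]
[ 497.39679356 -242.68247542  119.76934395] 0.049674781758002794
```

```bash
cat >> h.py <<'E'
def to(target,yaw=None):
    s=manip.observe();Rm=R.from_quat(np.roll(s["tool_rot"],-1)).as_matrix()
    y0=np.arctan2(Rm[1,1],Rm[0,1]);d=Rm.T@(np.asarray(target,float)-s["tcp_pos"])/600
    sp=0 if yaw is None else -(yaw-y0)/np.pi
    print("tcp",np.round(s["tcp_pos"],1),"yaw",round(float(y0),4),"x",Rm[:,0].round(4),"vel",round(float(np.abs(s['joint_vel']).max()),3),"F",np.round(s["force"],2),"T",np.round(s["torque"],3));print("dp",d.round(4).tolist(),"spin",round(float(sp),4))
E
python3 -c "
from h import *
to([502,-238.5,40],.105);to([502,-238.5,6],.105)"
```

```text
tcp [ 497.4 -242.7  119.8] yaw 0.0994 x [-0.0068  0.0023 -1.    ] vel 0.05 F [0.16 0.17 1.04] T [ 0.02  -0.027 -0.016]
dp [0.1329, 0.0092, -0.0058] spin -0.0018
tcp [ 497.4 -242.7  119.8] yaw 0.0994 x [-0.0068  0.0023 -1.    ] vel 0.05 F [0.16 0.17 1.04] T [ 0.02  -0.027 -0.016]
dp [0.1896, 0.0096, -0.0056] spin -0.0018
```

Request:
{"op": "jog_arm", "data": {
  "claw": [0.3,0.3,0.3,0.3,0.3],
  "dp": [
    [0.04,0.009,-0.006],
    [0.08,0.009,-0.006],
    [0.11,0.009,-0.006],
    [0.132,0.009,-0.006],
    [0.132,0.009,-0.006]
  ],
  "spin": [-0.002,-0.002,-0.002,-0.002,-0.002]
}}

```text
clock: 2.3
tcp_pos: [501.2, -239.3, 40.4]
tool_rot: [0.523, 0.472, 0.528, -0.475]
force: [-0.2, -0.7, 0.0]
width: 60.8
```

```bash
python3 -c "
from h import *
to([502,-238.5,6],.105)"
```

```text
tcp [ 501.2 -239.3   40.4] yaw 0.1041 x [-0.008   0.0022 -1.    ] vel 0.025 F [-0.2  -0.65  0.04] T [0.008 0.046 0.051]
dp [0.0573, 0.002, -0.001] spin -0.0003
```

Request:
{"op": "jog_arm", "data": {
  "claw": [0.3,0.3,0.3,0.3],
  "dp": [
    [0.025,0.002,-0.001],
    [0.045,0.002,-0.001],
    [0.057,0.002,-0.001],
    [0.057,0.002,-0.001]
  ],
  "spin": [0,0,0,0]
}}

```text
clock: 2.7
tcp_pos: [501.2, -238.2, 4.9]
tool_rot: [0.522, 0.472, 0.529, -0.475]
force: [-0.4, 0.1, 0.5]
width: 61.0
```

```bash
python3 -c "
from h import *
to([502,-238.5,6],.105)"
```

```text
tcp [ 501.2 -238.2    4.9] yaw 0.1043 x [-0.0102  0.003  -0.9999] vel 0.017 F [-0.44  0.09  0.55] T [ 0.014  0.014 -0.017]
dp [-0.0018, 0.0013, 0.0007] spin -0.0002
```

Request:
{"op": "jog_arm", "data": {
  "claw": [1,1,1,1,1,1,1],
  "dp": [
    [0,0,0],
    [0,0,0],
    [0,0,0],
    [0,0,0],
    [0,0,0],
    [0,0,0],
    [0,0,0]
  ],
  "spin": [0,0,0,0,0,0,0],
  "squeeze": 45
}}

```text
clock: 3.4
tcp_pos: [501.3, -238.5, 5.1]
tool_rot: [0.522, 0.472, 0.528, -0.475]
force: [-0.2, -0.4, 0.7]
width: 19.3
```

```bash
python3 -c "
from h import *
to([501.2,-238.2,130],.105)"
```

```text
tcp [ 501.3 -238.5    5.1] yaw 0.1037 x [-0.0098  0.0027 -0.9999] vel 0.001 F [-0.18 -0.44  0.67] T [-0.15   0.024 -0.111]
dp [-0.2081, -0.0021, -0.0012] spin -0.0004
```

Request:
{"op": "jog_arm", "data": {
  "claw": [1,1,1,1,1,1,1],
  "dp": [
    [-0.02,0,0],
    [-0.05,0,0],
    [-0.1,-0.001,0],
    [-0.15,-0.001,0],
    [-0.2,-0.002,-0.001],
    [-0.24,-0.002,-0.001],
    [-0.24,-0.002,-0.001]
  ],
  "spin": [0,0,0,0,0,0,0]
}}

```text
clock: 4.1
tcp_pos: [503.3, -238.9, 152.5]
tool_rot: [0.524, 0.473, 0.526, -0.474]
force: [0.4, -1.1, -3.8]
width: 19.7
```

```bash
python3 -c "
from h import *
to([501.2,-238.2,150],.105)
shot('w3')"
```

```text
tcp [ 503.3 -238.9  152.5] yaw 0.1038 x [-3.8e-03  1.0e-04 -1.0e+00] vel 0.055 F [ 0.43 -1.13 -3.81] T [-0.017 -0.046 -0.037]
dp [0.0042, -0.0033, -0.0015] spin -0.0004
4.1 tcp [ 503.3 -238.9  152.5] yaw tool y 0.1038 xaxis [-3.8e-03  1.0e-04 -1.0e+00] F [ 0.43 -1.13 -3.81] T [-0.017 -0.046 -0.037] w 19.7
```

View pics/w3.png

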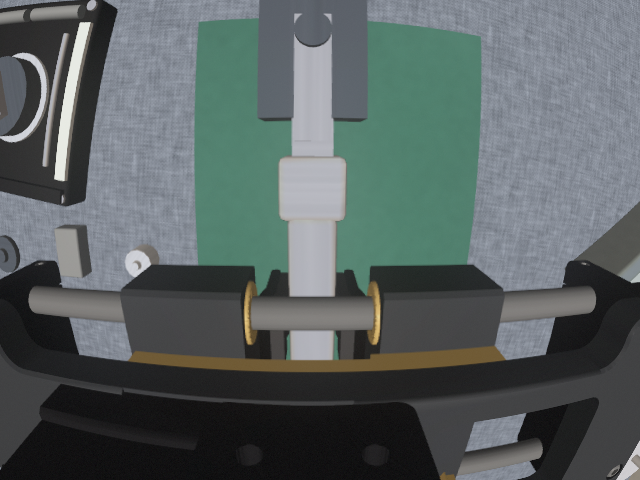

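Request:
{"op": "jog_arm", "data": {
  "claw": [1,1,1,1,1,1,1,1],
  "dp": [
    [0,0.005,-0.03],
    [0,0.02,-0.09],
    [0,0.035,-0.15],
    [0,0.055,-0.21],
    [0,0.07,-0.27],
    [0,0.078,-0.3],
    [0,0.078,-0.3],
    [0,0.078,-0.3]
  ],
  "spin": [-0.01,-0.03,-0.05,-0.07,-0.085,-0.089,-0.089,-0.089]
}}

```text
clock: 4.95
tcp_pos: [528.5, -54.7, 149.0]
tool_rot: [0.583, 0.394, 0.59, -0.397]
force: [-0.2, -0.9, -4.8]
width: 19.5
```

```bash
python3 -c "
from h import *
shot('w4')
crop('w4',0,0,320,300,2.5,'w4a')"
```

```text
4.95 tcp [528.5 -54.7 149. ] yaw tool y 0.3842 xaxis [-0.0108  0.0012 -0.9999] F [-0.22 -0.88 -4.85] T [-0.086  0.139  0.006] w 19.5
```

View pics/w4.png

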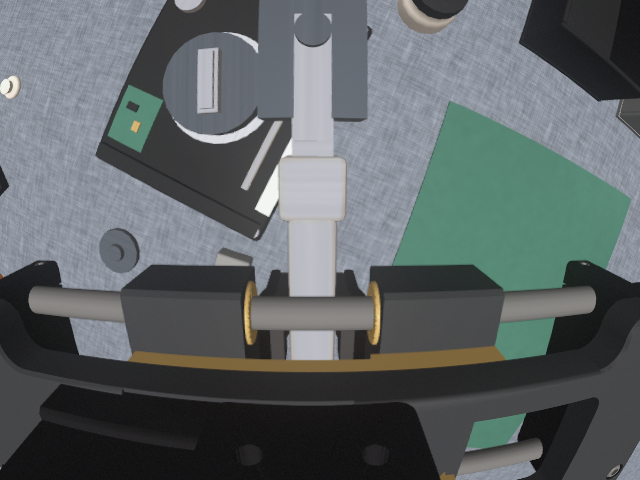

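```bash
python3 -c "
from h import *
crop('w4',150,20,120,130,6,'w4b')
crop('w4',250,0,130,130,6,'w4c')"
```

```text
(no output)
```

View pics/w4b.png

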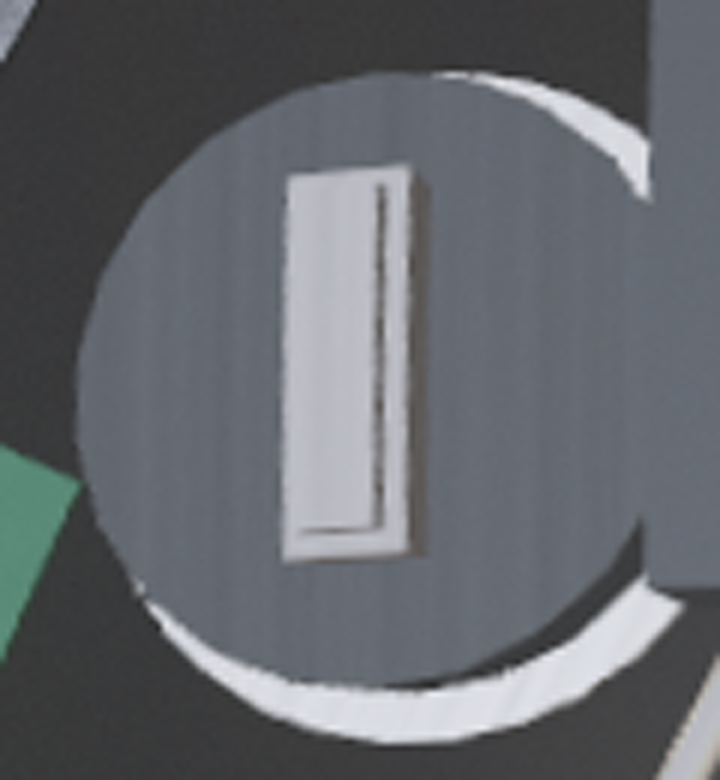

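View pics/w4c.png

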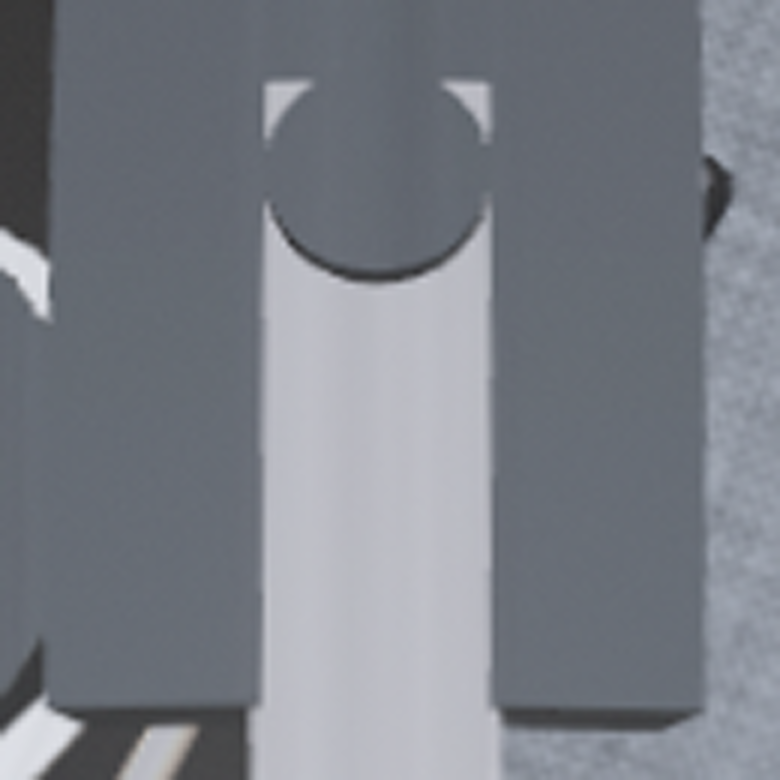

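```bash
cat > fit.py <<'E'
from h import *
from scipy.optimize import least_squares
def barpt(x,y,yaw,z0,l):
    c,s=np.cos(yaw),np.sin(yaw);return np.array([x+c*l[0]-s*l[1],y+s*l[0]+c*l[1],z0+l[2]])
RIM={'UR':(22,-7,10),'LR':(-22,-7,10),'LL':(-22,7,10),'UL':(22,7,10),'tUR':(19.5,-4.5,14),'tLR':(-19.5,-4.5,14),'tLL':(-19.5,4.5,14),'tUL':(19.5,4.5,14)}
def fitbar(obs,p0=(606,51,.38,60),fixz=None):
    # obs: list of (info, {name:(u,v)})
    def res(p):
        r=[]
        for I,o in obs:
            for k,(u,v) in o.items():
                q=proj(I,barpt(p[0],p[1],p[2],p[3] if fixz is None else fixz,RIM[k]),True);r+=[q[0]-u,q[1]-v]
        if fixz is not None:r.append((p[3]-fixz)*.01)
        return np.array(r)
    s=least_squares(res,p0);return s.x,s.fun
E
python3 - <<'E'
from fit import *
I=info('w4');f=lambda x,y:(150+(x+.5)/6-.5,20+(y+.5)/6-.5)
o={'UR':f(411,165),'LR':f(408,552),'LL':f(283,562),'tLR':f(379,529),'tUR':f(380,185)}
for fz in(60,None):
    p,r=fitbar([(I,o)],fixz=fz);print(p.round(3),r.round(2))
g=lambda x,y:(250+(x+.5)/6-.5,(y+.5)/6-.5)
s=manip.observe()
for z in(168,):
  P={}
  for n,q in(('rl',(45,708)),('rr',(705,708)),('l0',(54,10)),('r0',(700,10)),('pin',(377.5,170)),('sh1',(377.5,300)),('sh2',(374,770))):
    P[n]=plane(ray('wrist',*g(*q),I),z);print(n,P[n].round(1))
  print('rear len',np.linalg.norm(P['rl']-P['rr']))
  for a,b in(('l0','rl'),('r0','rr'),('sh1','sh2')):
    d=P[a]-P[b];print(a,np.arctan2(d[1],d[0]).round(4))
  d=P['rl']-P['rr'];print('rear ang-90',np.arctan2(d[1],d[0])-np.pi/2)
E
```

```text
[6.05382e+02 5.23820e+01 3.83000e-01 6.00000e+01] [ 0.04  0.35 -0.    0.24  0.55 -0.13 -0.47  0.04 -0.1  -0.5   0.  ]
[6.05383e+02 5.23890e+01 3.83000e-01 5.99760e+01] [ 0.04  0.36 -0.01  0.24  0.55 -0.13 -0.47  0.03 -0.1  -0.5 ]
rl [592.   -4.8 168. ]
rr [607.6 -43.6 168. ]
l0 [636.3  12.9 168. ]
r0 [651.9 -25.8 168. ]
pin [632.8 -11.1 168. ]
sh1 [624.4 -14.4 168. ]
sh2 [595.8 -25.8 168. ]
rear len 41.795848945912624
l0 0.3811
r0 0.3816
sh1 0.377
rear ang-90 0.383928876688159
```

Request:
{"op": "jog_arm", "data": {
  "claw": [1,1,1,1,1,1,1],
  "dp": [
    [0,0,-0.03],
    [0,0,-0.08],
    [0,0,-0.14],
    [0,0,-0.2],
    [0,0,-0.232],
    [0,0,-0.232],
    [0,0,-0.232]
  ],
  "spin": [0,0,0,0,0,0,0]
}}

```text
clock: 5.7
tcp_pos: [476.7, 71.8, 149.6]
tool_rot: [0.582, 0.394, 0.589, -0.399]
force: [-0.5, 0.0, -4.6]
width: 19.5
```

```bash
python3 -c "
from h import *
shot('w5')
crop('w5',350,20,120,130,6,'w5b')
crop('w5',250,0,130,130,6,'w5c')"
```

```text
5.7 tcp [476.7  71.8 149.6] yaw tool y 0.3804 xaxis [-1.070e-02 -3.000e-04 -9.999e-01] F [-0.54  0.02 -4.64] T [-0.131  0.103  0.045] w 19.5
```

View pics/w5.png

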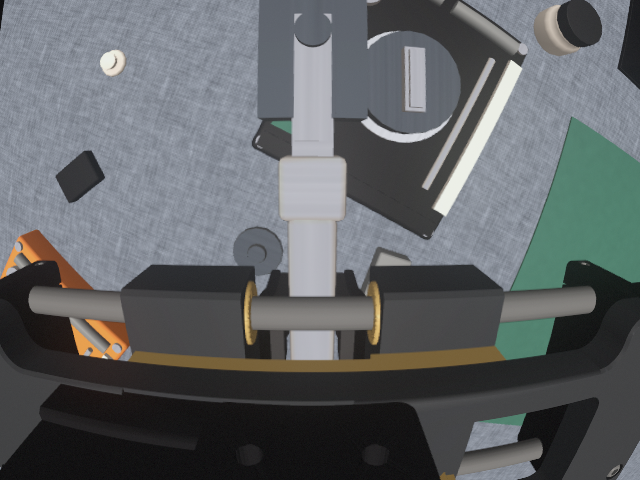

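View pics/w5b.png

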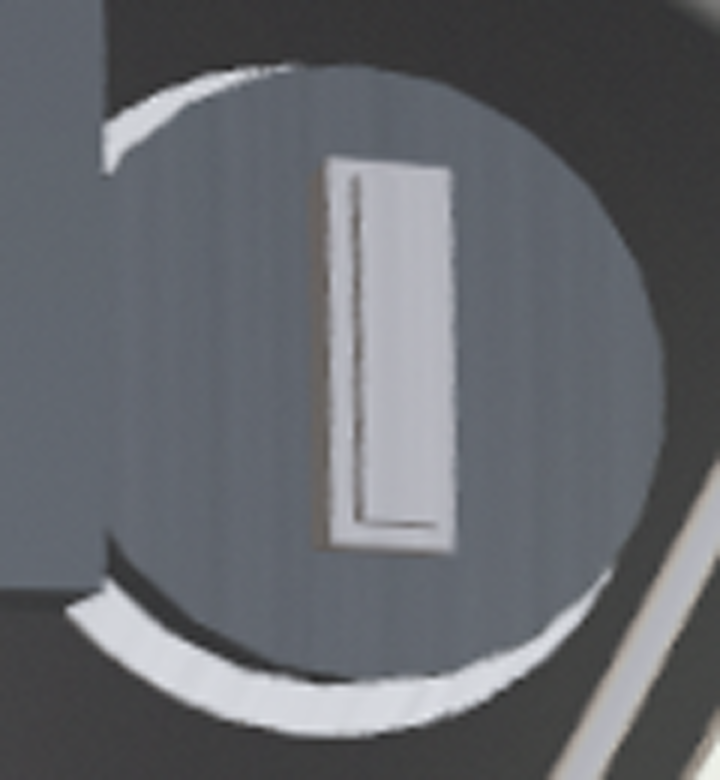

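View pics/w5c.png

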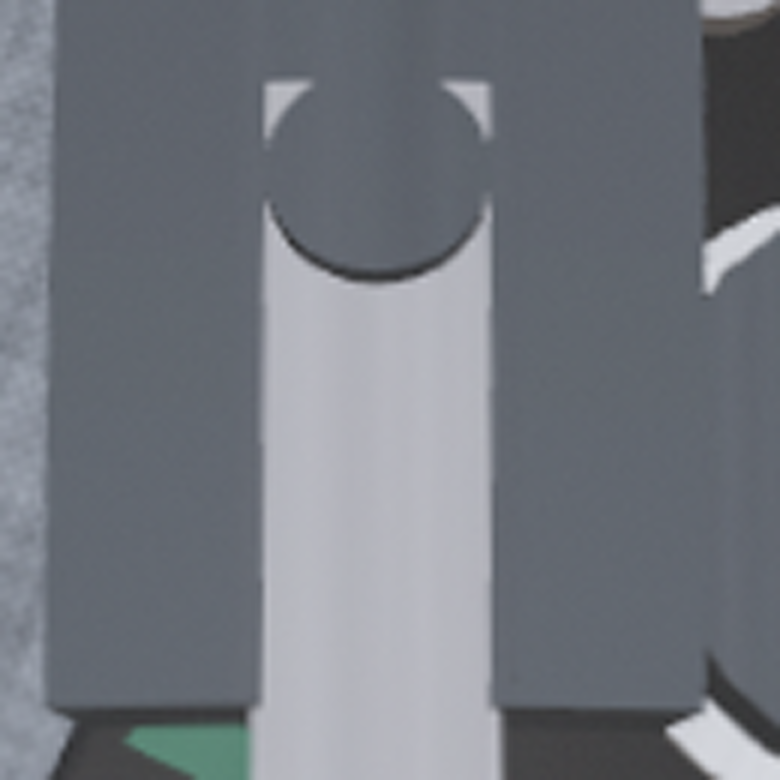

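```bash
python3 - <<'E'
from fit import *
I5=info('w5');f5=lambda x,y:(350+(x+.5)/6-.5,20+(y+.5)/6-.5)
I=info('w4');f=lambda x,y:(150+(x+.5)/6-.5,20+(y+.5)/6-.5)
o={'UR':f(411,165),'LR':f(408,552),'LL':f(283,562),'tLR':f(379,529),'tUR':f(380,185)}
o5={'UL':f5(329,158),'LL':f5(331,545),'LR':f5(456,553),'tLL':f5(358,521),'tUL':f5(355,175)}
for obs in ([(I5,o5)],[(I,o),(I5,o5)]):
  for fz in(60,None):
    p,r=fitbar(obs,fixz=fz);print(p.round(3),np.abs(r).max().round(2))
g=lambda x,y:(250+(x+.5)/6-.5,(y+.5)/6-.5)
for J in(I,I5):
  P=np.array([plane(ray('wrist',*g(*q),J),168) for q in((45,708),(705,708))]).mean(0)
  print('head ctr',P[:2]+34*np.array([np.cos(.382),np.sin(.382)]))
print(np.array(I5['pose']).round(4).tolist(),np.array(I['pose']).round(4).tolist())
s=manip.observe();to([505,10,150],.382)
E
```

```text
[6.05232e+02 5.28220e+01 3.83000e-01 6.00000e+01] 0.63
[6.05162e+02 5.28730e+01 3.83000e-01 6.02790e+01] 0.63
[6.05323e+02 5.26100e+01 3.83000e-01 6.00000e+01] 0.97
[6.05421e+02 5.26550e+01 3.83000e-01 5.92340e+01] 0.66
head ctr [631.36621499 -11.52455845]
head ctr [579.79079895 114.73603429]
[[0.3712, -0.8973, -0.2387, 539.1524], [-0.9285, -0.3597, -0.0917, 97.9585], [-0.0036, 0.2557, -0.9668, 310.9922], [0.0, 0.0, 0.0, 1.0]] [[0.3748, -0.8959, -0.2385, 590.8066], [-0.9271, -0.3636, -0.0911, -28.5418], [-0.0051, 0.2553, -0.9669, 310.3969], [0.0, 0.0, 0.0, 1.0]]
tcp [477.   71.3 149.6] yaw 0.3791 x [-1.060e-02 -3.000e-04 -9.999e-01] vel 0.007 F [-0.35 -0.09 -5.2 ] T [-0.132  0.093  0.012]
dp [-0.0012, 0.0055, 0.1122] spin -0.0009
```

Request:
{"op": "jog_arm", "data": {
  "claw": [1,1,1,1,1,1,1,1],
  "dp": [
    [0,0.001,0.03],
    [0,0.001,0.075],
    [0,0.001,0.111],
    [0.02,0.002,0.111],
    [0.05,0.002,0.111],
    [0.08,0.002,0.111],
    [0.09,0.002,0.111],
    [0.09,0.002,0.111]
  ],
  "spin": [-0.001,-0.001,-0.001,-0.001,-0.001,-0.001,-0.001,-0.001]
}}

```text
clock: 6.55
tcp_pos: [501.5, 9.0, 94.3]
tool_rot: [0.582, 0.394, 0.589, -0.399]
force: [-0.1, 0.7, -5.3]
width: 19.6
```

```bash
python3 -c "
from h import *
to([502.3,9.6,90],.383)
shot('w6')
crop('w6',230,0,170,150,4.5,'w6b')"
```

```text
tcp [501.5   9.   94.3] yaw 0.3808 x [-1.320e-02 -5.000e-04 -9.999e-01] vel 0.025 F [-0.13  0.72 -5.3 ] T [-0.057  0.101  0.027]
dp [0.0072, 0.0018, -0.0004] spin -0.0007
6.55 tcp [501.5   9.   94.3] yaw tool y 0.3808 xaxis [-1.320e-02 -5.000e-04 -9.999e-01] F [-0.13  0.72 -5.3 ] T [-0.057  0.101  0.027] w 19.6
```

View pics/w6b.png

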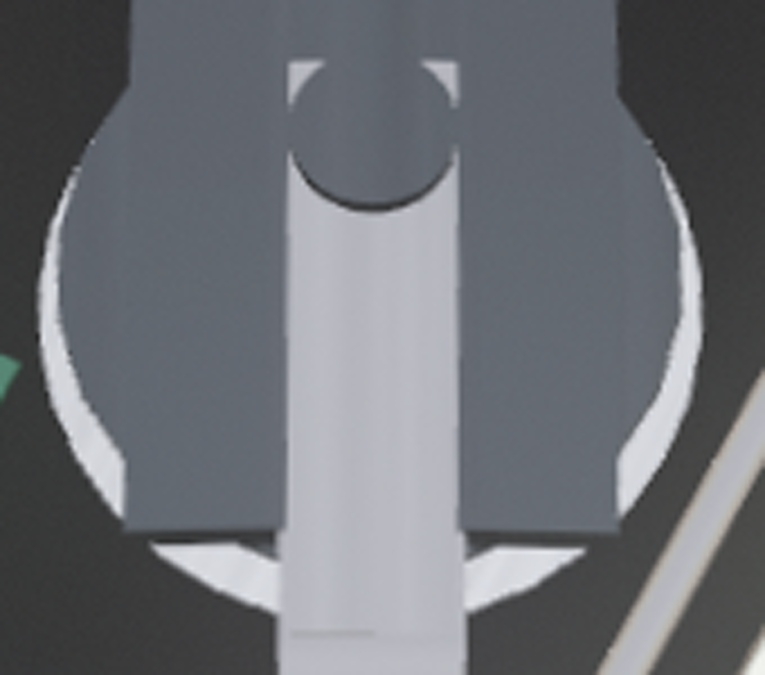

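Request:
{"op": "jog_arm", "data": {
  "claw": [1,1,1,1,1],
  "dp": [
    [0.007,0.002,-0.0004],
    [0.014,0.002,-0.0004],
    [0.021,0.002,-0.0004],
    [0.028,0.0022,-0.0004],
    [0.031,0.0022,-0.0004]
  ],
  "spin": [-0.0007,-0.0007,-0.0007,-0.0007,-0.0007]
}}

```text
clock: 7.1
tcp_pos: [502.9, 10.0, 76.1]
tool_rot: [0.583, 0.393, 0.589, -0.398]
force: [-0.4, -0.4, -5.1]
width: 19.4
```

```bash
python3 -c "
from h import *
to([502.3,9.6,70],.383)"
```

```text
tcp [502.9  10.   76.1] yaw 0.3834 x [-1.190e-02 -4.000e-04 -9.999e-01] vel 0.036 F [-0.37 -0.39 -5.13] T [-0.046  0.096 -0.01 ]
dp [0.0102, -0.0011, 0.0003] spin 0.0001
```

Request:
{"op": "jog_arm", "data": {
  "claw": [1,1,1],
  "dp": [
    [0.004,-0.0005,0.0002],
    [0.008,-0.0008,0.0002],
    [0.01,-0.001,0.0002]
  ],
  "spin": [0,0,0]
}}

```text
clock: 7.4
tcp_pos: [502.2, 9.7, 69.9]
tool_rot: [0.583, 0.393, 0.59, -0.398]
force: [0.7, -0.8, -4.9]
width: 19.6
```

```bash
python3 -c "
from h import *
to([502.3,9.6,65],.383)"
```

```text
tcp [502.2   9.7  69.9] yaw 0.3835 x [-1.220e-02 -4.000e-04 -9.999e-01] vel 0.025 F [ 0.69 -0.84 -4.87] T [-0.067  0.128 -0.05 ]
dp [0.0081, 0.0002, 0.0003] spin 0.0002
```

Underside now at about 67 mm, past the step, with no contact load. Continuing down.

Request:
{"op": "jog_arm", "data": {
  "claw": [1,1,1],
  "dp": [
    [0.003,0.0001,0.0002],
    [0.006,0.0001,0.0002],
    [0.008,0.0002,0.0002]
  ],
  "spin": [0,0,0]
}}

```text
clock: 7.7
tcp_pos: [502.3, 9.6, 64.9]
tool_rot: [0.583, 0.393, 0.59, -0.398]
force: [0.1, 0.2, -4.2]
width: 19.1
```

```bash
python3 -c "
from h import *
to([502.3,9.6,63],.383)"
```

```text
tcp [502.3   9.6  64.9] yaw 0.3834 x [-1.220e-02 -4.000e-04 -9.999e-01] vel 0.024 F [ 0.06  0.24 -4.2 ] T [-0.071  0.055  0.014]
dp [0.0032, 0.0001, 0.0] spin 0.0001
```

Request:
{"op": "jog_arm", "data": {
  "claw": [1,1],
  "dp": [
    [0.002,0,0],
    [0.003,0,0]
  ],
  "spin": [0,0]
}}

```text
clock: 7.9
tcp_pos: [502.3, 9.6, 63.1]
tool_rot: [0.583, 0.393, 0.59, -0.398]
force: [-1.4, -0.0, -2.6]
width: 19.5
```

```bash
python3 -c "
from h import *
to([502.3,9.6,62.5],.383)"
```

```text
tcp [502.3   9.6  63.1] yaw 0.3834 x [-1.220e-02 -4.000e-04 -9.999e-01] vel 0.01 F [-1.42 -0.04 -2.56] T [-0.036  0.101  0.009]
dp [0.001, 0.0, 0.0] spin 0.0001
```

Request:
{"op": "jog_arm", "data": {
  "claw": [1,1,1,1,1],
  "dp": [
    [0,0.0001,-0.0074],
    [0,0.0006,-0.0147],
    [0,0.0013,-0.0221],
    [0,0.0024,-0.0294],
    [0,0.0037,-0.0367]
  ],
  "spin": [0.0127,0.0255,0.0382,0.0509,0.0637]
}}

```text
clock: 8.4
tcp_pos: [496.5, 31.2, 63.4]
tool_rot: [0.54, 0.45, 0.546, -0.455]
force: [0.4, 0.2, -3.9]
width: 19.9
```

```bash
cat >> h.py <<'E'
C=np.array([605.0,51.0]);r=110.7
def arc(th,z=63.0,C=C,r=r):
    s=manip.observe();Rm=R.from_quat(np.roll(s["tool_rot"],-1)).as_matrix()
    y0=float(np.arctan2(Rm[1,1],Rm[0,1]));f=np.array([np.cos(y0),np.sin(y0)]);l=np.array([-f[1],f[0]])
    p=np.array(s["tcp_pos"]);F=np.array(s["force"])
    rel=C-p[:2];print("t",round(s["clock"],2),"tcp",p.round(1),"yaw",round(y0,4),"xax",Rm[:2,0].round(4),"ctr along/lat",round(float(rel@f),1),round(float(rel@l),1),"bearing",round(float(np.arctan2(rel[1],rel[0])),4),"| F along",round(float(F[:2]@f),2),"lat",round(float(F[:2]@l),2),"z",round(float(F[2]),2),"T",np.round(s["torque"],3),"w",round(float(s["width"]),2))
    for t in th:
        y=y0-t;q=C-r*np.array([np.cos(y),np.sin(y)]);d=Rm.T@(np.r_[q,z]-p)/600
        print(round(t,3),[round(float(v),4) for v in d],"spin",round(t/np.pi,4))
E
python3 -c "
from h import *
arc([.03,.06,.09,.12])"
```

```text
t 8.4 tcp [496.5  31.2  63.4] yaw 0.1823 xax [-0.011  -0.0003] ctr along/lat 110.3 -0.2 bearing 0.1805 | F along 0.37 lat 0.09 z -3.94 T [ 0.012 -0.084  0.105] w 19.95
0.03 [0.0007, -0.0006, -0.0052] spin 0.0095
0.06 [0.0007, -0.0004, -0.0107] spin 0.0191
0.09 [0.0007, 0.0, -0.0162] spin 0.0286
0.12 [0.0007, 0.0006, -0.0217] spin 0.0382
```

Request:
{"op": "jog_arm", "data": {
  "claw": [1,1,1,1],
  "dp": [
    [0.0005,-0.0006,-0.0052],
    [0.0007,-0.0004,-0.0107],
    [0.0007,0,-0.0162],
    [0.0007,0.0006,-0.0217]
  ],
  "spin": [0.0095,0.0191,0.0286,0.0382]
}}

```text
clock: 8.8
tcp_pos: [494.9, 44.5, 63.2]
tool_rot: [0.513, 0.482, 0.518, -0.487]
force: [0.0, 0.7, -2.5]
width: 19.3
```

```bash
python3 -c "
from h import *
arc([.03,.06,.09])
shot('w7')"
```

```text
t 8.8 tcp [494.9  44.5  63.2] yaw 0.0619 xax [-0.0101  0.    ] ctr along/lat 110.3 -0.4 bearing 0.0587 | F along 0.05 lat 0.74 z -2.53 T [0.055 0.014 0.118] w 19.32
0.03 [0.0004, -0.0006, -0.005] spin 0.0095
0.06 [0.0004, -0.0003, -0.0105] spin 0.0191
0.09 [0.0004, 0.0001, -0.016] spin 0.0286
8.8 tcp [494.9  44.5  63.2] yaw tool y 0.0619 xaxis [-0.0101  0.     -0.9999] F [ 0.01  0.74 -2.53] T [0.055 0.014 0.118] w 19.3
```

View pics/w7.png

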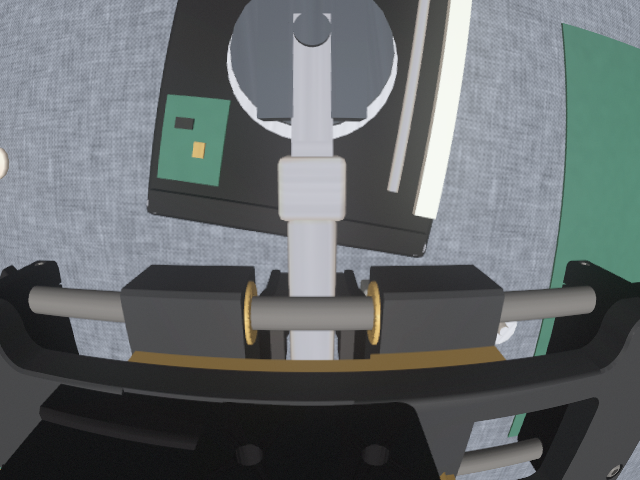

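Request:
{"op": "jog_arm", "data": {
  "claw": [1,1,1],
  "dp": [
    [0.0003,-0.0006,-0.005],
    [0.0003,-0.0003,-0.0105],
    [0.0003,0.0001,-0.016]
  ],
  "spin": [0.0095,0.0191,0.0286]
}}

```text
clock: 9.15
tcp_pos: [494.7, 54.8, 63.2]
tool_rot: [-0.49, -0.505, -0.495, 0.509]
force: [-0.5, 0.3, -3.7]
width: 19.8
```

```bash
cat >> h.py <<'E'
_arc=arc
def arc(th,**k):
    _arc(th,**k);s=manip.observe();p=np.array(s["tcp_pos"])/1000;F=np.array(s["force"]);rl=p[:2]-C/1000
    print("   M about nut",round(float(s["torque"][2]+rl[0]*F[1]-rl[1]*F[0]),3),"joint eff",np.round(s["joint_efforts"],2))
E
python3 -c "
from h import *
arc([.03,.06])"
```

```text
t 9.15 tcp [494.7  54.8  63.2] yaw -0.0287 xax [-0.0092  0.0003] ctr along/lat 110.4 -0.6 bearing -0.0343 | F along -0.53 lat 0.32 z -3.66 T [ 0.014 -0.003  0.075] w 19.78
0.03 [0.0004, -0.0005, -0.0045] spin 0.0095
0.06 [0.0004, -0.0002, -0.01] spin 0.0191
   M about nut 0.04 joint eff [ 6.700e-01 -4.172e+01 -2.300e+00 -1.710e+01 -7.000e-02  2.000e-02
  1.700e-01]
```

Request:
{"op": "jog_arm", "data": {
  "claw": [1,1],
  "dp": [
    [0.0003,-0.0005,-0.0045],
    [0.0003,-0.0002,-0.01]
  ],
  "spin": [0.0095,0.0191]
}}

```text
clock: 9.35
tcp_pos: [495.1, 61.3, 63.2]
tool_rot: [-0.475, -0.52, -0.48, 0.524]
force: [0.0, 0.2, -4.6]
width: 19.6
```

```bash
python3 -c "
from h import *
arc([.03,.06])"
```

```text
t 9.35 tcp [495.1  61.3  63.2] yaw -0.0884 xax [-0.0082  0.0008] ctr along/lat 110.4 -0.5 bearing -0.0932 | F along 0.02 lat 0.24 z -4.58 T [0.212 0.021 0.168] w 19.64
0.03 [0.0004, -0.0005, -0.0047] spin 0.0095
0.06 [0.0004, -0.0002, -0.0102] spin 0.0191
   M about nut 0.142 joint eff [ 1.210e+00 -4.192e+01 -1.630e+00 -1.712e+01  3.000e-02  4.000e-02
  9.000e-02]
```

Request:
{"op": "jog_arm", "data": {
  "claw": [1,1],
  "dp": [
    [0.0008,-0.0005,-0.0047],
    [0.0009,-0.0002,-0.0102]
  ],
  "spin": [0.0095,0.0191]
}}

```text
clock: 9.55
tcp_pos: [495.8, 67.9, 62.9]
tool_rot: [-0.46, -0.534, -0.464, 0.537]
force: [-0.6, 1.0, -3.7]
width: 19.8
```

```bash
python3 -c "
from h import *
arc([.03,.06],z=62.7)"
```

```text
t 9.55 tcp [495.8  67.9  62.9] yaw -0.1481 xax [-0.0074  0.0012] ctr along/lat 110.5 -0.6 bearing -0.1536 | F along -0.69 lat 0.87 z -3.66 T [0.209 0.089 0.16 ] w 19.77
0.03 [0.0004, -0.0003, -0.0045] spin 0.0095
0.06 [0.0004, -0.0001, -0.01] spin 0.0191
   M about nut 0.064 joint eff [  1.18 -41.34  -1.45 -17.     0.07  -0.07   0.09]
```

Turned 0.53 rad, still only drag. Smaller steps.

Request:
{"op": "jog_arm", "data": {
  "claw": [1,1],
  "dp": [
    [0.0003,-0.0003,-0.0045],
    [0.0003,-0.0001,-0.0085]
  ],
  "spin": [0.0095,0.016]
}}

```text
clock: 9.75
tcp_pos: [496.8, 73.5, 63.0]
tool_rot: [-0.446, -0.545, -0.45, 0.548]
force: [-0.4, 0.6, -3.0]
width: 20.0
```

```bash
python3 -c "
from h import *
arc([.025,.05],z=62.7)"
```

```text
t 9.75 tcp [496.8  73.5  63. ] yaw -0.198 xax [-0.0067  0.0016] ctr along/lat 110.5 -0.8 bearing -0.2048 | F along -0.55 lat 0.52 z -3.03 T [0.204 0.038 0.146] w 20.0
0.025 [0.0004, -0.0003, -0.0034] spin 0.008
0.05 [0.0004, -0.0001, -0.008] spin 0.0159
   M about nut 0.09 joint eff [ 7.000e-01 -4.180e+01 -1.550e+00 -1.714e+01  0.000e+00 -7.000e-02
 -1.000e-02]
```

Request:
{"op": "jog_arm", "data": {
  "claw": [1,1],
  "dp": [
    [0.0003,-0.0003,-0.0036],
    [0.0003,-0.0001,-0.008]
  ],
  "spin": [0.008,0.016]
}}

```text
clock: 9.95
tcp_pos: [498.0, 78.8, 62.9]
tool_rot: [-0.432, -0.557, -0.436, 0.559]
force: [0.4, 2.0, -3.6]
width: 19.5
```

```bash
python3 -c "
from h import *
arc([.025,.05],z=62.7)"
```

```text
t 9.95 tcp [498.   78.8  62.9] yaw -0.2492 xax [-0.0059  0.0021] ctr along/lat 110.5 -0.5 bearing -0.2539 | F along -0.09 lat 2.06 z -3.59 T [ 0.46  -0.042  0.273] w 19.51
0.025 [0.0004, -0.0002, -0.0037] spin 0.008
0.05 [0.0004, -0.0, -0.0083] spin 0.0159
   M about nut 0.046 joint eff [  1.53 -41.93  -0.76 -16.81   0.11   0.13  -0.06]
```

Request:
{"op": "jog_arm", "data": {
  "claw": [1,1],
  "dp": [
    [0.0003,-0.0002,-0.004],
    [0.0003,0,-0.0088]
  ],
  "spin": [0.008,0.016]
}}

```text
clock: 10.15
tcp_pos: [499.6, 84.4, 62.9]
tool_rot: [-0.418, -0.568, -0.421, 0.57]
force: [0.5, 1.4, -3.4]
width: 19.7
```

```bash
python3 -c "
from h import *
arc([.025,.05],z=62.7,C=np.array([605,51.5]))"
```

```text
t 10.15 tcp [499.6  84.4  62.9] yaw -0.3008 xax [-0.0054  0.0025] ctr along/lat 110.4 -0.2 bearing -0.3026 | F along 0.1 lat 1.52 z -3.39 T [ 0.427 -0.005  0.315] w 19.67
0.025 [0.0003, -0.0004, -0.0043] spin 0.008
0.05 [0.0003, -0.0002, -0.0089] spin 0.0159
   M about nut 0.148 joint eff [  1.51 -41.94  -0.68 -16.71   0.11   0.13  -0.06]
```

Request:
{"op": "jog_arm", "data": {
  "claw": [1,1],
  "dp": [
    [0.0003,-0.0003,-0.0044],
    [0.0003,-0.0002,-0.0072]
  ],
  "spin": [0.008,0.0127]
}}

```text
clock: 10.35
tcp_pos: [501.0, 88.9, 62.8]
tool_rot: [-0.406, -0.577, -0.409, 0.579]
force: [0.0, 1.7, -3.0]
width: 19.6
```

```bash
python3 -c "
from h import *
arc([.02,.04],z=62.7,C=np.array([605,51.7]))"
```

```text
t 10.35 tcp [501.   88.9  62.8] yaw -0.3421 xax [-0.0049  0.0025] ctr along/lat 110.4 -0.2 bearing -0.3438 | F along -0.53 lat 1.6 z -3.02 T [ 0.302 -0.102  0.232] w 19.58
0.02 [0.0002, -0.0004, -0.0034] spin 0.0064
0.04 [0.0002, -0.0003, -0.0071] spin 0.0127
   M about nut 0.055 joint eff [ 8.300e-01 -4.191e+01 -9.100e-01 -1.669e+01  1.000e-02  1.300e-01
 -1.600e-01]
```

Request:
{"op": "jog_arm", "data": {
  "claw": [1,1],
  "dp": [
    [0.0002,-0.0004,-0.0038],
    [0.0002,-0.0003,-0.0078]
  ],
  "spin": [0.0064,0.0127]
}}

```text
clock: 10.55
tcp_pos: [502.7, 93.4, 62.8]
tool_rot: [-0.394, -0.585, -0.397, 0.587]
force: [-0.2, -0.6, -2.4]
width: 20.0
```

```bash
python3 -c "
from h import *
arc([.02,.04],z=62.7,C=np.array([605,51.7]))"
```

```text
t 10.55 tcp [502.7  93.4  62.8] yaw -0.384 xax [-0.0045  0.0024] ctr along/lat 110.5 -0.4 bearing -0.3871 | F along 0.05 lat -0.66 z -2.42 T [ 0.256 -0.111  0.197] w 19.96
0.02 [0.0001, -0.0004, -0.0031] spin 0.0064
0.04 [0.0001, -0.0003, -0.0068] spin 0.0127
   M about nut 0.27 joint eff [ 8.200e-01 -4.210e+01 -1.040e+00 -1.649e+01 -3.000e-02  1.900e-01
 -4.000e-02]
```

Request:
{"op": "jog_arm", "data": {
  "claw": [1,1],
  "dp": [
    [0.0001,-0.0004,-0.0028],
    [0.0001,-0.0003,-0.0055]
  ],
  "spin": [0.005,0.0095]
}}

```text
clock: 10.75
tcp_pos: [504.1, 96.6, 62.8]
tool_rot: [-0.385, -0.592, -0.388, 0.593]
force: [0.5, 0.6, -3.4]
width: 19.7
```

```bash
python3 -c "
from h import *
arc([.015,.03],z=62.7,C=np.array([605,51.7]))"
```

```text
t 10.75 tcp [504.1  96.6  62.8] yaw -0.4152 xax [-0.0041  0.0024] ctr along/lat 110.5 -0.3 bearing -0.4183 | F along 0.22 lat 0.78 z -3.44 T [ 0.328 -0.154  0.259] w 19.73
0.015 [0.0001, -0.0004, -0.0022] spin 0.0048
0.03 [0.0001, -0.0003, -0.005] spin 0.0095
   M about nut 0.172 joint eff [  0.72 -42.27  -0.9  -16.4   -0.05   0.28  -0.12]
```

Request:
{"op": "jog_arm", "data": {
  "claw": [1,1],
  "dp": [
    [0.0001,-0.0004,-0.0026],
    [0.0001,-0.0003,-0.0055]
  ],
  "spin": [0.005,0.0095]
}}

```text
clock: 10.95
tcp_pos: [505.5, 99.8, 62.7]
tool_rot: [-0.376, -0.598, -0.378, 0.599]
force: [1.5, 0.4, -3.2]
width: 19.9
```

```bash
python3 -c "
from h import *
arc([.015,.03],z=62.7,C=np.array([605,51.7]))"
```

```text
t 10.95 tcp [505.5  99.8  62.7] yaw -0.4463 xax [-0.0037  0.0024] ctr along/lat 110.5 -0.4 bearing -0.4499 | F along 1.16 lat 0.99 z -3.17 T [ 0.25  -0.272  0.24 ] w 19.93
0.015 [0.0001, -0.0003, -0.0021] spin 0.0048
0.03 [0.0001, -0.0002, -0.0049] spin 0.0095
   M about nut 0.13 joint eff [  0.67 -42.48  -0.92 -16.26  -0.09   0.36  -0.12]
```

Request:
{"op": "jog_arm", "data": {
  "claw": [1,1],
  "dp": [
    [0.0001,0.0002,-0.0026],
    [0.0001,0.0005,-0.0055]
  ],
  "spin": [0.005,0.0095]
}}

```text
clock: 11.15
tcp_pos: [507.1, 102.9, 62.7]
tool_rot: [-0.366, -0.603, -0.369, 0.605]
force: [0.2, 1.1, -3.2]
width: 19.5
```

```bash
python3 -c "
from h import *
arc([.015,.03],z=62.7,C=np.array([605,51.7]),r=110.3)"
```

```text
t 11.15 tcp [507.1 102.9  62.7] yaw -0.4773 xax [-0.0041  0.0024] ctr along/lat 110.5 -0.4 bearing -0.4813 | F along -0.3 lat 1.06 z -3.18 T [0.351 0.025 0.222] w 19.52
0.015 [-0.0, 0.0003, -0.002] spin 0.0048
0.03 [-0.0, 0.0004, -0.0048] spin 0.0095
   M about nut 0.105 joint eff [  1.09 -42.44  -0.38 -16.69   0.08   0.13  -0.12]
```

Request:
{"op": "jog_arm", "data": {
  "claw": [1,1],
  "dp": [
    [0,0.0003,-0.0034],
    [0,0.0004,-0.0068]
  ],
  "spin": [0.0064,0.0127]
}}

```text
clock: 11.35
tcp_pos: [509.2, 106.8, 62.7]
tool_rot: [-0.354, -0.611, -0.357, 0.612]
force: [-0.3, 2.0, -2.4]
width: 19.4
```

```bash
python3 -c "
from h import *
arc([.015,.03],z=62.7,C=np.array([605,51.7]),r=110.3);print(manip.observe()['joints'])"
```

```text
t 11.35 tcp [509.2 106.8  62.7] yaw -0.5186 xax [-0.0041  0.0027] ctr along/lat 110.5 -0.3 bearing -0.5217 | F along -1.24 lat 1.65 z -2.43 T [ 0.477 -0.152  0.308] w 19.38
0.015 [0.0, 0.0004, -0.0022] spin 0.0048
0.03 [0.0, 0.0005, -0.0049] spin 0.0095
   M about nut 0.126 joint eff [ 1.480e+00 -4.270e+01 -3.000e-02 -1.652e+01  1.100e-01  2.700e-01
 -1.400e-01]
[-0.16272631  0.43145819 -0.15352493  2.03602372  0.09534895  0.68390763
 -2.46595824]
```

Request:
{"op": "jog_arm", "data": {
  "claw": [1,1,1,1,1,1,1],
  "dp": [
    [-0.004,0,0],
    [-0.01,0,0],
    [-0.02,0,0],
    [-0.04,0,0],
    [-0.08,0,0],
    [-0.12,0,0],
    [-0.145,0,0]
  ],
  "spin": [0,0,0,0,0,0,0]
}}

```text
clock: 12.05
tcp_pos: [510.0, 105.8, 152.3]
tool_rot: [-0.353, -0.612, -0.356, 0.612]
force: [0.6, -0.3, -5.1]
width: 19.9
```

```bash
python3 -c "
from h import *
to([501.3,-238.5,150],.105);print(manip.observe()['joints'])"
```

```text
tcp [510.  105.8 152.3] yaw -0.5205 x [-0.002   0.0027 -1.    ] vel 0.32 F [ 0.56 -0.33 -5.07] T [0.194 0.023 0.028]
dp [0.0023, 0.2729, 0.5051] spin -0.1991
[-0.14512531  0.30485295 -0.16777436  1.96481416  0.06104508  0.87798941
 -2.43569492]
```

Request:
{"op": "jog_arm", "data": {
  "claw": [1,1,1,1,1,1,1,1,1,1],
  "dp": [
    [0,0.014,0.025],
    [0,0.041,0.076],
    [0,0.074,0.136],
    [0,0.109,0.202],
    [0,0.145,0.268],
    [0,0.18,0.333],
    [0,0.213,0.394],
    [0,0.243,0.45],
    [0,0.262,0.485],
    [0.002,0.273,0.505]
  ],
  "spin": [-0.01,-0.03,-0.054,-0.08,-0.105,-0.13,-0.155,-0.177,-0.191,-0.199]
}}

```text
clock: 13.05
tcp_pos: [499.7, -242.6, 151.1]
tool_rot: [0.523, 0.474, 0.525, -0.475]
force: [0.2, 0.8, -5.3]
width: 19.6
```

```bash
python3 -c "
from h import *
to([501.3,-238.5,20],.105);print(manip.observe()['joints'])"
```

```text
tcp [ 499.7 -242.6  151.1] yaw 0.0999 x [-2.9e-03  9.0e-04 -1.0e+00] vel 0.45 F [ 0.17  0.79 -5.35] T [ 0.032  0.137 -0.065]
dp [0.2185, 0.004, -0.0063] spin -0.0016
[ 0.47919699  0.35652156 -0.1295279   1.88951601  0.0576458   0.90210738
 -1.14909673]
```

Request:
{"op": "jog_arm", "data": {
  "claw": [1,1,1,1,1,1],
  "dp": [
    [0.04,0.004,-0.006],
    [0.1,0.004,-0.006],
    [0.16,0.004,-0.006],
    [0.2,0.004,-0.006],
    [0.215,0.004,-0.006],
    [0.218,0.004,-0.006]
  ],
  "spin": [-0.0016,-0.0016,-0.0016,-0.0016,-0.0016,-0.0016]
}}

```text
clock: 13.65
tcp_pos: [500.6, -239.0, 20.0]
tool_rot: [0.524, 0.473, 0.527, -0.474]
force: [-0.4, -0.3, -4.6]
width: 19.5
```

```bash
python3 -c "
from h import *
to([501.3,-238.5,5.5],.105)"
```

```text
tcp [ 500.6 -239.    20. ] yaw 0.1039 x [-0.0047  0.0012 -1.    ] vel 0.034 F [-0.42 -0.26 -4.57] T [ 0.012  0.145 -0.04 ]
dp [0.0242, 0.0014, -0.0007] spin -0.0003
```

Request:
{"op": "jog_arm", "data": {
  "claw": [1,1,1,1,1],
  "dp": [
    [0.008,0.001,-0.0005],
    [0.015,0.001,-0.0005],
    [0.02,0.001,-0.0005],
    [0.023,0.001,-0.0005],
    [0.024,0.001,-0.0005]
  ],
  "spin": [0,0,0,0,0]
}}

```text
clock: 14.15
tcp_pos: [501.1, -238.7, 5.7]
tool_rot: [0.524, 0.473, 0.527, -0.474]
force: [-0.6, -0.6, -4.9]
width: 19.8
```

```bash
python3 -c "
from h import *
to([501.3,-238.5,5],.105)"
```

```text
tcp [ 501.1 -238.7    5.7] yaw 0.1039 x [-0.0046  0.0011 -1.    ] vel 0.011 F [-0.62 -0.6  -4.92] T [0.016 0.099 0.007]
dp [0.0012, 0.0003, -0.0002] spin -0.0003
```

Request:
{"op": "jog_arm", "data": {
  "claw": [1,1],
  "dp": [
    [0.0012,0,0],
    [0.0016,0,0]
  ],
  "spin": [0,0]
}}

```text
clock: 14.35
tcp_pos: [501.2, -238.7, 5.1]
tool_rot: [0.524, 0.473, 0.527, -0.474]
force: [-0.8, -0.3, -0.4]
width: 19.6
```

Request:
{"op": "jog_arm", "data": {
  "claw": [0.5,0.3,0.3,0.3],
  "dp": [
    [0,0,0],
    [0,0,0],
    [0,0,0],
    [0,0,0]
  ],
  "spin": [0,0,0,0]
}}

```text
clock: 14.75
tcp_pos: [501.7, -238.9, 5.5]
tool_rot: [0.524, 0.473, 0.526, -0.474]
force: [-0.5, 1.1, 0.0]
width: 43.8
```

```bash
python3 -c "
from h import *
to([501.3,-238.5,5],.105)"
```

```text
tcp [ 501.7 -238.9    5.5] yaw 0.1039 x [-3.5e-03  7.0e-04 -1.0e+00] vel 0.003 F [-0.48  1.09  0.02] T [ 0.033 -0.008  0.019]
dp [0.0008, -0.0005, -0.0006] spin -0.0004
```

Request:
{"op": "jog_arm", "data": {
  "claw": [0.3,0.3,0.3,0.3,0.3,0.3,0.3,0.3,0.3,0.3],
  "dp": [
    [-0.04,0,0],
    [-0.09,0,0],
    [-0.11,0,0],
    [-0.11,0,0],
    [-0.11,0,0],
    [-0.11,0,0],
    [-0.11,0,0],
    [-0.11,0,0],
    [-0.11,0,0],
    [-0.11,0,0]
  ],
  "spin": [0,0,-0.03,-0.07,-0.11,-0.15,-0.19,-0.23,-0.27,-0.31]
}}

```text
clock: 15.75
tcp_pos: [502.0, -239.0, 71.6]
tool_rot: [0.685, 0.171, 0.687, -0.171]
force: [0.1, 0.4, 0.3]
width: 60.9
```

Request:
{"op": "jog_arm", "data": {
  "claw": [0.3,0.3,0.3,0.3,0.3,0.3,0.3,0.3,0.3,0.3],
  "dp": [
    [0,0,0],
    [0,0,0],
    [0,0,0],
    [0,0,0],
    [0,0,0],
    [0,0,0],
    [0,0,0],
    [0,0,0],
    [0,0,0],
    [0,0,0]
  ],
  "spin": [-0.04,-0.08,-0.12,-0.16,-0.2,-0.24,-0.28,-0.32,-0.36,-0.4]
}}

```text
clock: 16.75
tcp_pos: [502.0, -239.2, 71.7]
tool_rot: [0.654, -0.266, 0.656, 0.267]
force: [-0.3, -0.3, 0.5]
width: 60.9
```

```bash
python3 -c "
from h import *
to([501.3,-238.5,70],.105-np.pi);print(manip.observe()['joints'])"
```

```text
tcp [ 502.  -239.2   71.7] yaw 2.3443 x [-3.e-03  2.e-04 -1.e+00] vel 1.052 F [-0.33 -0.3   0.54] T [ 0.058 -0.12  -0.054]
dp [0.0029, 0.0017, 0.0] spin 1.7128
[ 0.88157495  0.55415909 -0.67816017  1.92599213  0.46660997  0.82606575
  0.72446081]
```

Request:
{"op": "jog_arm", "data": {
  "claw": [0.3,0.3,0.3,0.3,0.3,0.3,0.3,0.3,0.3,0.3],
  "dp": [
    [0,0,0],
    [0,0.001,0],
    [0,0.001,0],
    [0,0.001,0],
    [0,0.0015,0],
    [0,0.0015,0],
    [0,0.0015,0],
    [0,0.0015,0],
    [0,0.0015,0],
    [0,0.0015,0]
  ],
  "spin": [-0.04,-0.08,-0.12,-0.16,-0.2,-0.24,-0.27,-0.287,-0.287,-0.287]
}}

```text
clock: 17.75
tcp_pos: [501.3, -238.8, 71.7]
tool_rot: [0.473, -0.524, 0.474, 0.526]
force: [1.0, -0.1, 0.1]
width: 61.0
```

```bash
python3 -c "
from h import *
print(manip.observe()['joints'])
shot('w8');to([501.3,-238.5,70],.105-np.pi);"
```

```text
[ 1.02580107  0.63203994 -0.89393821  1.92040347  0.62944431  0.89980297
  1.48527502]
17.75 tcp [ 501.3 -238.8   71.7] yaw tool y -3.0387 xaxis [-3.e-03  1.e-04 -1.e+00] F [ 1.03 -0.15  0.11] T [ 0.107 -0.135  0.035] w 61.0
tcp [ 501.4 -238.7   71.8] yaw -3.0384 x [-2.9e-03 -1.0e-04 -1.0e+00] vel 0.004 F [ 0.05 -0.25  0.13] T [ 0.097 -0.179  0.006]
dp [0.0029, 0.0001, 0.0004] spin -0.0006
```

View pics/w8.png

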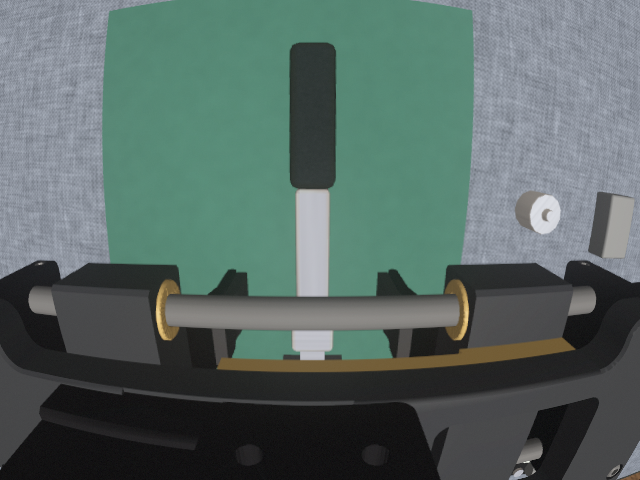

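```bash
python3 - <<'E'
from h import *
crop('w8',270,30,90,260,3,'w8a')
t,_=manip.read_camera("top");cv2.imwrite("pics/top1.png",t);crop('top1',235,155,100,110,7,'top1n')
s,_=manip.read_camera("scene");cv2.imwrite("pics/scene1.png",s);crop('scene1',330,210,110,95,7,'scene1n')
E
```

```text
(no output)
```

View pics/w8a.png

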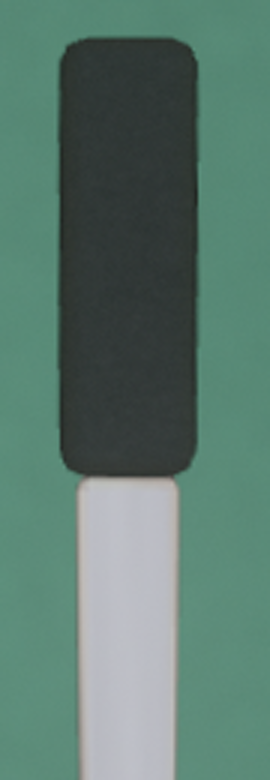

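View pics/top1n.png

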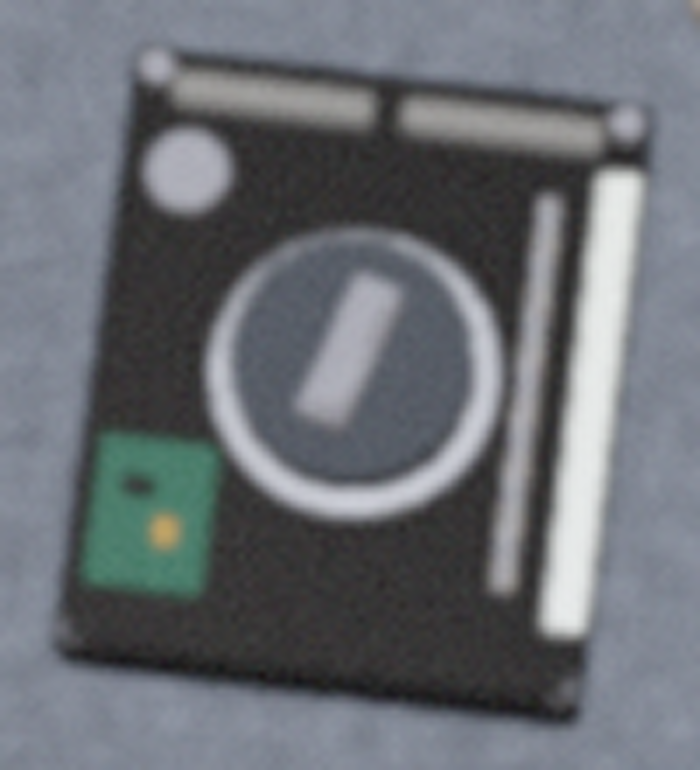

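View pics/scene1n.png

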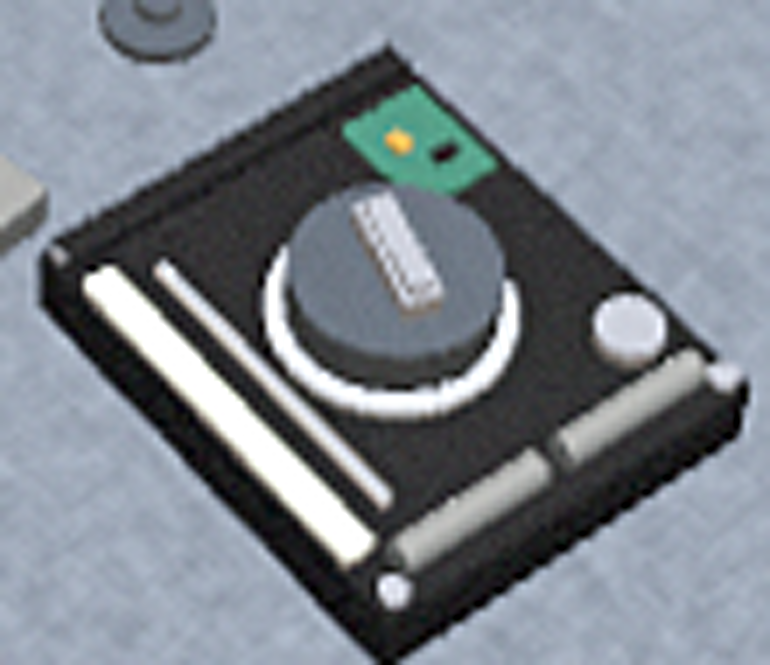

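```bash
python3 - <<'E'
from h import *
def yaw(cam,a,b,z=74):
    A=plane(ray(cam,*a),z);B=plane(ray(cam,*b),z);d=A-B;return np.arctan2(d[1],d[0]).round(3)
f=lambda x,y:(235+(x+.5)/7-.5,155+(y+.5)/7-.5)
print('top left',yaw('top',f(362,268),f(297,405)),'right',yaw('top',f(405,290),f(352,415)))
# PCA on bright bar pixels
import cv2
for tag in('top0','top1'):
    im=cv2.imread(f'pics/{tag}.png').astype(int);g=im.sum(2)/3
    m=np.zeros_like(g);cv2.circle(m,(285,206),14,1,-1)
    w=np.clip(g-115,0,60)*m
    ys,xs=np.nonzero(w>0);W=w[ys,xs]
    P=np.array([plane(ray('top',x,y),72)[:2] for x,y in zip(xs,ys)])
    c=(P*W[:,None]).sum(0)/W.sum();cov=((P-c).T*W)@(P-c)/W.sum();e,v=np.linalg.eigh(cov);d=v[:,1];d*=np.sign(d[0])
    print(tag,c.round(1),'yaw',np.arctan2(d[1],d[0]).round(3),np.sqrt(e*12).round(1))
h=lambda x,y:(330+(x+.5)/7-.5,210+(y+.5)/7-.5)
print('scene',yaw('scene',h(408,307),h(352,205)),yaw('scene',h(441,287),h(388,190)))
I=info('w8');q=lambda x,y:(270+(x+.5)/3-.5,30+(y+.5)/3-.5)
tcp=np.array([501.3,-238.8]);yw=.105
l=np.array([-np.sin(yw),np.cos(yw)])
for n,p,z in(('sh',(128,490),24),('sh',(128,700),24),('hd',(128.5,150),28),('hd',(128.5,400),28)):
    X=plane(ray('wrist',*q(*p),I),z)[:2];print(n,X.round(1),'lat(world left of wrench line thru tcp)',((X-tcp)@l).round(2))
E
```

```text
top left -0.41 right -0.37
top0 [604.   51.4] yaw 0.383 [14.1 42.8]
top1 [604.3  51.6] yaw -0.399 [14.2 42.9]
scene -0.389 -0.397
sh [ 459.7 -241.4] lat(world left of wrench line thru tcp) 1.81
sh [ 501.1 -237.1] lat(world left of wrench line thru tcp) 1.73
hd [ 396.2 -247.8] lat(world left of wrench line thru tcp) 2.03
hd [ 442.5 -243.1] lat(world left of wrench line thru tcp) 1.93
```

```bash
python3 - <<'E'
from h import *
I2=info('w2');f=lambda x,y:(200+(x+.5)/2.5-.5,(y+.5)/2.5-.5)
for z in(24,28): print('w2 jn',z,plane(ray('wrist',*f(276,716),I2),z).round(1))
I=info('w8');q=lambda x,y:(270+(x+.5)/3-.5,30+(y+.5)/3-.5)
for z in(24,28): print('w8 jn',z,plane(ray('wrist',*q(128,475),I),z).round(1))
I1=info('w1');g=lambda x,y:(285+(x+.5)/4-.5,120+(y+.5)/4-.5)
for z in(24,28): print('w1 jn',z,plane(ray('wrist',*g(135,460),I1),z).round(1))
to([500.9,-235.3,40],.102-np.pi);to([500.9,-235.3,5],.102-np.pi)
E
```

```text
w2 jn 24 [ 459.  -242.9   24. ]
w2 jn 28 [ 460.6 -242.7   28. ]
w8 jn 24 [ 456.8 -241.7   24. ]
w8 jn 28 [ 456.4 -241.7   28. ]
w1 jn 24 [ 458.3 -243.2   24. ]
w1 jn 28 [ 459.3 -243.1   28. ]
tcp [ 501.4 -238.7   71.8] yaw -3.0379 x [-2.9e-03 -1.0e-04 -1.0e+00] vel 0.005 F [0.08 0.36 0.21] T [ 0.091 -0.16  -0.054]
dp [0.053, 0.0001, 0.0056] spin 0.0005
tcp [ 501.4 -238.7   71.8] yaw -3.0379 x [-2.9e-03 -1.0e-04 -1.0e+00] vel 0.005 F [0.08 0.36 0.21] T [ 0.091 -0.16  -0.054]
dp [0.1113, -0.0001, 0.0056] spin 0.0005
```

Request:
{"op": "jog_arm", "data": {
  "claw": [0.3,0.3,0.3,0.3,0.3],
  "dp": [
    [0.02,0,0.0056],
    [0.05,0,0.0056],
    [0.085,0,0.0056],
    [0.108,0,0.0056],
    [0.111,0,0.0056]
  ],
  "spin": [0.0005,0.0005,0.0005,0.0005,0.0005]
}}

```text
clock: 18.4
tcp_pos: [499.6, -234.7, 2.9]
tool_rot: [0.473, -0.523, 0.475, 0.527]
force: [-0.7, 0.0, -0.0]
width: 61.0
```

```bash
python3 -c "
from h import *
to([500.9,-235.3,5],.102-np.pi)"
```

```text
tcp [ 499.6 -234.7    2.9] yaw -3.0389 x [-0.0062  0.0014 -1.    ] vel 0.014 F [-0.68  0.05 -0.05] T [ 0.084 -0.143  0.005]
dp [-0.0034, -0.002, -0.0012] spin 0.0002
```

Request:
{"op": "jog_arm", "data": {
  "claw": [0.3,0.3,0.3,1,1,1,1,1,1,1],
  "dp": [
    [-0.0034,-0.002,-0.001],
    [-0.0034,-0.002,-0.001],
    [-0.0034,-0.002,-0.001],
    [-0.0034,-0.002,-0.001],
    [-0.0034,-0.002,-0.001],
    [-0.0034,-0.002,-0.001],
    [-0.0034,-0.002,-0.001],
    [-0.0034,-0.002,-0.001],
    [-0.0034,-0.002,-0.001],
    [-0.0034,-0.002,-0.001]
  ],
  "spin": [0,0,0,0,0,0,0,0,0,0],
  "squeeze": 45
}}

```text
clock: 19.4
tcp_pos: [500.9, -235.5, 5.0]
tool_rot: [0.473, -0.523, 0.475, 0.527]
force: [0.2, -1.1, -0.4]
width: 19.0
```

```bash
python3 -c "
from h import *
to([500.9,-235.3,150],.102-np.pi);shot('w9');crop('w9',270,30,90,260,3,'w9a')"
```

```text
tcp [ 500.9 -235.5    5. ] yaw -3.0391 x [-0.0063  0.001  -1.    ] vel 0.002 F [ 0.16 -1.12 -0.39] T [-0.156 -0.087  0.048]
dp [-0.2417, 0.0015, 0.0007] spin 0.0001
19.4 tcp [ 500.9 -235.5    5. ] yaw tool y -3.0391 xaxis [-0.0063  0.001  -1.    ] F [ 0.16 -1.12 -0.39] T [-0.156 -0.087  0.048] w 19.0
```

View pics/w9a.png

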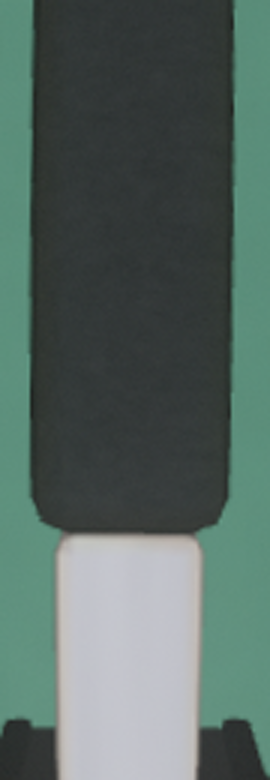

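```bash
python3 - <<'E'
from h import *
I=info('w9');q=lambda x,y:(270+(x+.5)/3-.5,30+(y+.5)/3-.5)
tcp=np.array([500.9,-235.5]);yw=.1025
l=np.array([-np.sin(yw),np.cos(yw)])
P=[]
for n,p,z in(('hd',(134,20),28),('hd',(131.5,450),28),('sh',(129.5,570),24),('sh',(127.5,740),24)):
    X=plane(ray('wrist',*q(*p),I),z)[:2];P.append(X);print(n,X.round(1),((X-tcp)@l).round(2))
d=P[3]-P[0];print(np.arctan2(d[1],d[0]))
print(manip.observe()['joints'])
E
```

```text
hd [ 390.7 -244.5] 2.31
hd [ 445.6 -239.2] 2.0
sh [ 461.6 -237.8] 1.77
sh [ 485.1 -235.6] 1.51
0.09406869699687985
[ 0.9584772   0.71661879 -0.80989274  1.95731303  0.72991151  0.79588996
  1.39934521]
```

Request:
{"op": "jog_arm", "data": {
  "claw": [1,1,1,1,1,1,1,1],
  "dp": [
    [-0.02,0,0],
    [-0.05,0,0],
    [-0.1,0.0005,0],
    [-0.15,0.001,0],
    [-0.2,0.0015,0.0007],
    [-0.235,0.0015,0.0007],
    [-0.24,0.0015,0.0007],
    [-0.24,0.0015,0.0007]
  ],
  "spin": [0,0,0,0,0,0,0,0]
}}

```text
clock: 20.25
tcp_pos: [500.6, -235.3, 149.6]
tool_rot: [0.472, -0.523, 0.475, 0.527]
force: [0.4, -0.3, -5.5]
width: 19.3
```

```bash
python3 -c "
from h import *
to([503.2,94.9,150],-.4+np.pi);print(manip.observe()['joints'])"
```

```text
tcp [ 500.6 -235.3  149.6] yaw -3.039 x [-5.9e-03  1.0e-04 -1.0e+00] vel 0.029 F [ 0.36 -0.34 -5.54] T [ 0.128  0.052 -0.048]
dp [-0.0007, -0.0607, 0.5469] spin -1.84
[ 1.08812949  0.53818097 -0.97782821  1.86061366  0.51999004  1.02997353
  1.5667475 ]
```

Request:
{"op": "jog_arm", "data": {
  "claw": [1,1,1,1,1,1,1,1,1,1],
  "dp": [
    [0,-0.003,0.027],
    [0,-0.009,0.082],
    [0,-0.016,0.148],
    [0,-0.024,0.218],
    [0,-0.032,0.29],
    [0,-0.04,0.36],
    [0,-0.047,0.426],
    [0,-0.054,0.487],
    [0,-0.058,0.525],
    [0,-0.061,0.547]
  ],
  "spin": [0.008,0.024,0.043,0.064,0.085,0.105,0.125,0.142,0.154,0.16]
}}

```text
clock: 21.25
tcp_pos: [501.6, 97.8, 148.4]
tool_rot: [0.586, -0.39, 0.591, 0.394]
force: [0.4, -0.6, -3.9]
width: 19.7
```

```bash
python3 -c "
from h import *
to([503.2,94.9,90],-.4+np.pi);print(manip.observe()['joints'])"
```

```text
tcp [501.6  97.8 148.4] yaw 2.7449 x [-0.0087  0.0011 -1.    ] vel 0.408 F [ 0.38 -0.61 -3.88] T [ 0.101 -0.021  0.032]
dp [0.0973, -0.0052, -0.0032] spin 0.001
[ 0.44569679  0.43808241 -0.90898173  1.95496359  0.41613972  0.9568836
  0.50745148]
```

Request:
{"op": "jog_arm", "data": {
  "claw": [1,1,1,1,1,1,1],
  "dp": [
    [0.01,-0.005,-0.003],
    [0.03,-0.005,-0.003],
    [0.055,-0.005,-0.003],
    [0.08,-0.005,-0.003],
    [0.092,-0.005,-0.003],
    [0.094,-0.005,-0.003],
    [0.094,-0.005,-0.003]
  ],
  "spin": [0.001,0.001,0.001,0.001,0.001,0.001,0.001]
}}

```text
clock: 21.95
tcp_pos: [503.3, 95.1, 91.8]
tool_rot: [0.587, -0.389, 0.592, 0.393]
force: [0.3, 0.3, -4.9]
width: 19.2
```

```bash
python3 -c "
from h import *
to([503.2,94.9,75],-.4+np.pi)
t,_=manip.read_camera('top');cv2.imwrite('pics/top2.png',t);crop('top2',225,145,120,120,6,'top2n')
t,_=manip.read_camera('scene');cv2.imwrite('pics/scene2.png',t);crop('scene2',330,200,110,100,7,'scene2n')"
```

```text
tcp [503.3  95.1  91.8] yaw 2.7416 x [-0.0089  0.0013 -1.    ] vel 0.015 F [ 0.29  0.3  -4.89] T [ 0.081 -0.097 -0.012]
dp [0.028, -0.0003, -0.0002] spin -0.0
```

View pics/top2n.png

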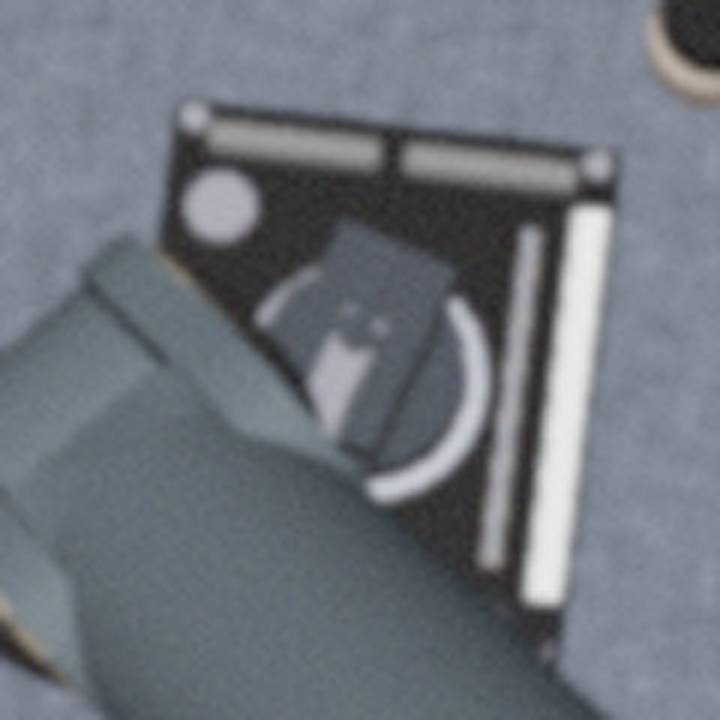

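View pics/scene2n.png

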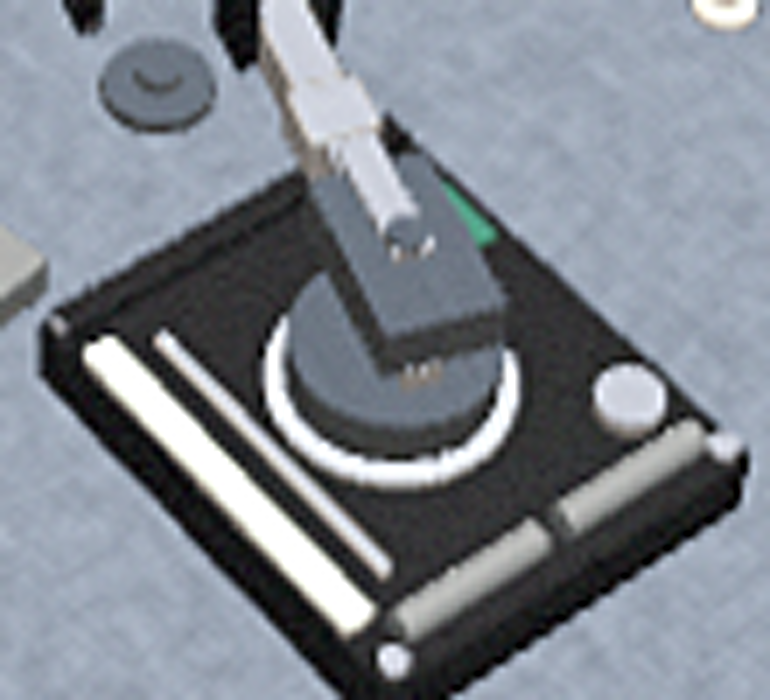

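```bash
python3 - <<'E'
from h import *
h1=lambda x,y:(330+(x+.5)/7-.5,210+(y+.5)/7-.5)
h2=lambda x,y:(330+(x+.5)/7-.5,200+(y+.5)/7-.5)
f=np.array([np.cos(-.4),np.sin(-.4)]);l=np.array([-f[1],f[0]])
b=[plane(ray('scene',*h1(*p)),z)[:2] for p,z in(((424.5,297),74),((370,197),74))]
bc=(b[0]+b[1])/2
hd=[plane(ray('scene',*h2(*p)),110.8)[:2] for p in((385,340),(505,300),(418,152),(312,180))]
hc=np.mean(hd,0);print('bar',bc,'head',hc,'head-bar along',(hc-bc)@f,'lat',(hc-bc)@l)
print([x.round(1) for x in hd],np.linalg.norm(hd[0]-hd[1]),np.linalg.norm(hd[1]-hd[2]))
# top: head top face corners
t=lambda x,y:(225+(x+.5)/6-.5,145+(y+.5)/6-.5)
hf=[plane(ray('top',*t(*p)),110.8)[:2] for p in((345,222),(458,268),(380,455))]
nose=(hf[0]+hf[1])/2; hc2=nose-34*f
bt=np.array([604.3,51.6])
print('top head',hc2,'along',(hc2-bt)@f,'lat',(hc2-bt)@l,np.linalg.norm(hf[0]-hf[1]), 'right edge lat',(hf[1]-bt)@l,(hf[2]-bt)@l)
E
```

```text
bar [609.41361957  49.73960781] head [607.99219926  50.56874483] head-bar along -1.6320959636482515 lat 0.2101586291025171
[array([631.8,  16.8]), array([646.4,  56.7]), array([584.4,  81.6]), array([569.4,  47.2])] 42.462669599621975 66.75061516591175
top head [603.26266024  49.77167908] along -0.24347148865616122 lat -2.087954212887307 40.68263127218578 right edge lat -22.423436470536238 -24.781828332232838
```

Request:
{"op": "jog_arm", "data": {
  "claw": [1,1,1,1],
  "dp": [
    [0.008,-0.0002,0],
    [0.016,-0.0002,0],
    [0.024,-0.0003,0],
    [0.027,-0.0003,0]
  ],
  "spin": [0,0,0,0]
}}

```text
clock: 22.45
tcp_pos: [503.3, 95.0, 75.6]
tool_rot: [0.587, -0.389, 0.592, 0.393]
force: [-1.1, 0.7, -5.2]
width: 19.6
```

```bash
python3 -c "
from h import *
to([503.2,94.9,70],-.4+np.pi)"
```

```text
tcp [503.3  95.   75.6] yaw 2.7417 x [-0.0085  0.0011 -1.    ] vel 0.027 F [-1.06  0.67 -5.21] T [ 0.098 -0.057  0.005]
dp [0.0094, 0.0, -0.0003] spin 0.0
```

Request:
{"op": "jog_arm", "data": {
  "claw": [1,1,1],
  "dp": [
    [0.004,0,0],
    [0.007,0,0],
    [0.009,0,0]
  ],
  "spin": [0,0,0]
}}

```text
clock: 22.75
tcp_pos: [503.3, 95.1, 70.1]
tool_rot: [0.587, -0.389, 0.592, 0.393]
force: [0.1, 0.4, -4.5]
width: 19.5
```

```bash
python3 -c "
from h import *
to([503.2,94.9,66],-.4+np.pi)"
```

```text
tcp [503.3  95.1  70.1] yaw 2.7417 x [-0.0086  0.0011 -1.    ] vel 0.021 F [ 0.14  0.44 -4.53] T [ 0.101 -0.047  0.075]
dp [0.0068, -0.0001, -0.0003] spin 0.0
```

No contact at the step; continue down.

Request:
{"op": "jog_arm", "data": {
  "claw": [1,1,1,1],
  "dp": [
    [0.003,0,0],
    [0.006,0,0],
    [0.0085,0,0],
    [0.01,0,0]
  ],
  "spin": [0,0,0,0]
}}

```text
clock: 23.15
tcp_pos: [503.2, 95.0, 63.9]
tool_rot: [0.587, -0.389, 0.592, 0.393]
force: [-0.7, -0.0, -4.7]
width: 19.7
```

```bash
python3 -c "
from h import *
to([503.2,94.9,63],-.4+np.pi)"
```

```text
tcp [503.2  95.   63.9] yaw 2.7417 x [-0.0087  0.0011 -1.    ] vel 0.015 F [-0.74 -0.02 -4.68] T [ 0.096 -0.071 -0.028]
dp [0.0015, -0.0001, -0.0002] spin 0.0
```

Request:
{"op": "jog_arm", "data": {
  "claw": [1,1,1],
  "dp": [
    [0.001,0,0],
    [0.0018,0,0],
    [0.0022,0,0]
  ],
  "spin": [0,0,0]
}}

```text
clock: 23.45
tcp_pos: [503.3, 95.2, 62.8]
tool_rot: [0.587, -0.389, 0.592, 0.393]
force: [-1.0, -0.2, -1.4]
width: 19.6
```

```bash
cat >> h.py <<'E'
def arc2(th,z=62.6,C=np.array([605.2,51.8]),r=110.8):
    s=manip.observe();Rm=R.from_quat(np.roll(s["tool_rot"],-1)).as_matrix()
    y0=float(np.arctan2(-Rm[1,1],-Rm[0,1]));f=np.array([np.cos(y0),np.sin(y0)]);l=np.array([-f[1],f[0]])
    p=np.array(s["tcp_pos"]);F=np.array(s["force"]);T=np.array(s["torque"])
    rel=C-p[:2];rl=-rel/1000
    print("t",round(s["clock"],2),"tcp",p.round(1),"wyaw",round(y0,4),"xax",Rm[:2,0].round(4),"along/lat",round(float(rel@f),1),round(float(rel@l),1),"| F along",round(float(F[:2]@f),2),"lat",round(float(F[:2]@l),2),"z",round(float(F[2]),2),"T",T.round(3),"w",round(float(s["width"]),2))
    print("   M",round(float(T[2]+rl[0]*F[1]-rl[1]*F[0]),3),"eff",np.round(s["joint_efforts"],2),"j",np.round(s["joints"],2))
    for t in th:
        y=y0-t;q=C-r*np.array([np.cos(y),np.sin(y)]);d=Rm.T@(np.r_[q,z]-p)/600
        print(round(t,3),[round(float(v),4) for v in d],"spin",round(t/np.pi,4))
E
python3 -c "
from h import *
arc2([.025,.05,.075,.1])"
```

```text
t 23.45 tcp [503.3  95.2  62.8] wyaw -0.3997 xax [-0.0083  0.001 ] along/lat 110.7 -0.3 | F along -0.83 lat -0.6 z -1.36 T [ 0.022 -0.002 -0.094] w 19.58
   M -0.028 eff [ 2.000e-02 -4.071e+01 -8.740e+00 -1.683e+01  7.000e-02 -1.100e-01
  4.000e-02] j [ 0.36  0.55 -0.81  2.02  0.55  0.8   0.39]
0.025 [0.0004, 0.0, 0.0041] spin 0.008
0.05 [0.0004, -0.0001, 0.0087] spin 0.0159
0.075 [0.0004, -0.0004, 0.0133] spin 0.0239
0.1 [0.0003, -0.0008, 0.0179] spin 0.0318
```

Seated on the flange (about 4 N taken). Now taking up the play (0.1 rad to reach where I left off).

Request:
{"op": "jog_arm", "data": {
  "claw": [1,1,1,1,1],
  "dp": [
    [0,0,0.0042],
    [0,-0.0001,0.0088],
    [0,-0.0004,0.0134],
    [0,-0.0008,0.018],
    [0,-0.0008,0.018]
  ],
  "spin": [0.008,0.016,0.0239,0.0318,0.0318]
}}

```text
clock: 23.95
tcp_pos: [508.2, 105.9, 63.0]
tool_rot: [0.606, -0.359, 0.61, 0.363]
force: [-1.1, 1.1, -2.9]
width: 19.4
```

```bash
python3 -c "
from h import *
arc2([.015,.03])"
```

```text
t 23.95 tcp [508.2 105.9  63. ] wyaw -0.4993 xax [-0.0077  0.0017] along/lat 111.1 -1.1 | F along -1.45 lat 0.45 z -2.87 T [ 0.423 -0.023  0.162] w 19.41
   M 0.114 eff [  0.69 -42.12  -7.92 -17.08   0.09   0.28  -0.28] j [ 0.32  0.55 -0.78  2.01  0.53  0.8   0.3 ]
0.015 [0.0006, -0.0005, 0.001] spin 0.0048
0.03 [0.0006, -0.0005, 0.0038] spin 0.0095
```

Request:
{"op": "jog_arm", "data": {
  "claw": [1,1],
  "dp": [
    [0.0003,-0.0003,0.002],
    [0.0003,-0.0003,0.0045]
  ],
  "spin": [0.0048,0.0095]
}}

```text
clock: 24.15
tcp_pos: [509.8, 108.6, 62.9]
tool_rot: [0.612, -0.35, 0.615, 0.354]
force: [-0.7, 2.0, -2.5]
width: 19.3
```

```bash
python3 -c "
from h import *
arc2([.015,.03])"
```

```text
t 24.15 tcp [509.8 108.6  62.9] wyaw -0.5297 xax [-0.0075  0.002 ] along/lat 111.1 -0.8 | F along -1.59 lat 1.39 z -2.54 T [ 0.427 -0.1    0.306] w 19.35
   M 0.153 eff [  1.5  -41.87  -7.45 -16.85   0.09   0.33  -0.19] j [ 0.31  0.55 -0.78  2.    0.53  0.8   0.27]
0.015 [0.0005, -0.0005, 0.0014] spin 0.0048
0.03 [0.0005, -0.0005, 0.0042] spin 0.0095
```

Request:
{"op": "jog_arm", "data": {
  "claw": [1,1],
  "dp": [
    [0.0003,0.0006,0.0024],
    [0.0003,0.0008,0.0052]
  ],
  "spin": [0.0048,0.0095]
}}

```text
clock: 24.35
tcp_pos: [511.4, 111.4, 62.8]
tool_rot: [0.617, -0.341, 0.621, 0.344]
force: [0.9, 0.8, -3.3]
width: 19.9
```

```bash
python3 -c "
from h import *
arc2([.015,.03],r=111.5)"
```

```text
t 24.35 tcp [511.4 111.4  62.8] wyaw -0.5603 xax [-0.0067  0.0016] along/lat 111.2 -0.6 | F along 0.3 lat 1.13 z -3.29 T [ 0.186 -0.374  0.377] w 19.92
   M 0.251 eff [  0.86 -41.83  -8.06 -16.33  -0.35   0.3   -0.29] j [ 0.3   0.55 -0.77  2.    0.53  0.8   0.24]
0.015 [0.0004, 0.0005, 0.0017] spin 0.0048
0.03 [0.0004, 0.0004, 0.0045] spin 0.0095
```

Request:
{"op": "jog_arm", "data": {
  "claw": [1,1],
  "dp": [
    [0.0002,0.0002,0.0026],
    [0.0002,0.0003,0.0053]
  ],
  "spin": [0.0045,0.0085]
}}

```text
clock: 24.55
tcp_pos: [513.0, 114.0, 62.7]
tool_rot: [0.621, -0.332, 0.625, 0.335]
force: [0.4, -1.4, -1.5]
width: 19.7
```

```bash
python3 -c "
from h import *
arc2([.015,.03],r=111.3)"
```

```text
t 24.55 tcp [513.  114.   62.7] wyaw -0.5877 xax [-0.0067  0.0008] along/lat 111.2 -0.6 | F along 1.1 lat -1.01 z -1.46 T [ 0.007 -0.207  0.482] w 19.69
   M 0.593 eff [  0.64 -41.76  -8.09 -16.74  -0.38  -0.    -0.35] j [ 0.29  0.55 -0.76  2.    0.52  0.8   0.21]
0.015 [0.0001, 0.0001, 0.0018] spin 0.0048
0.03 [0.0001, 0.0, 0.0046] spin 0.0095
```

Request:
{"op": "jog_arm", "data": {
  "claw": [1],
  "dp": [
    [0,0,0.0032]
  ],
  "spin": [0.0055]
}}

```text
clock: 24.65
tcp_pos: [514.0, 115.4, 62.7]
tool_rot: [0.624, -0.327, 0.629, 0.329]
force: [-1.1, 0.6, -2.0]
width: 19.8
```

```bash
python3 -c "
from h import *
arc2([.015,.03],r=111.3)"
```

```text
t 24.65 tcp [514.  115.4  62.7] wyaw -0.606 xax [-0.0069  0.0004] along/lat 111.2 -0.3 | F along -1.26 lat -0.09 z -1.97 T [ 0.108 -0.039  0.53 ] w 19.81
   M 0.541 eff [  1.23 -41.87  -7.59 -16.9   -0.27   0.05  -0.39] j [ 0.28  0.55 -0.75  1.99  0.52  0.8   0.19]
0.015 [0.0002, 0.0001, 0.0022] spin 0.0048
0.03 [0.0001, 0.0001, 0.005] spin 0.0095
```

Request:
{"op": "jog_arm", "data": {
  "claw": [1],
  "dp": [
    [0,0,0.003]
  ],
  "spin": [0.0055]
}}

```text
clock: 24.75
tcp_pos: [515.0, 116.9, 62.7]
tool_rot: [0.627, -0.321, 0.632, 0.323]
force: [-1.4, -0.7, -1.7]
width: 19.6
```

```bash
python3 -c "
from h import *
arc2([.015],r=111.3)"
```

```text
t 24.75 tcp [515.  116.9  62.7] wyaw -0.6241 xax [-0.007  -0.0001] along/lat 111.3 -0.1 | F along -0.74 lat -1.36 z -1.72 T [ 0.091 -0.159  0.619] w 19.58
   M 0.77 eff [  1.17 -42.04  -7.62 -16.92  -0.39   0.05  -0.5 ] j [ 0.27  0.55 -0.75  1.99  0.52  0.8   0.17]
0.015 [0.0001, 0.0001, 0.0026] spin 0.0048
```

Request:
{"op": "jog_arm", "data": {
  "claw": [1],
  "dp": [
    [0,0,0.0026]
  ],
  "spin": [0.0048]
}}

```text
clock: 24.85
tcp_pos: [515.9, 118.2, 62.7]
tool_rot: [0.63, -0.316, 0.634, 0.318]
force: [-0.8, 0.0, -1.9]
width: 19.3
```

```bash
python3 -c "
from h import *
arc2([.015],r=111.3)"
```

```text
t 24.85 tcp [515.9 118.2  62.7] wyaw -0.6397 xax [-0.007  -0.0004] along/lat 111.3 0.0 | F along -0.66 lat -0.45 z -1.91 T [ 0.093 -0.066  0.704] w 19.28
   M 0.754 eff [ 1.090e+00 -4.216e+01 -7.620e+00 -1.701e+01 -4.600e-01  1.000e-02
 -5.900e-01] j [ 0.27  0.55 -0.74  1.99  0.51  0.8   0.16]
0.015 [0.0001, 0.0, 0.0028] spin 0.0048
```

Request:
{"op": "jog_arm", "data": {
  "claw": [1],
  "dp": [
    [0,0,0.0028]
  ],
  "spin": [0.0048]
}}

```text
clock: 24.95
tcp_pos: [516.9, 119.6, 62.6]
tool_rot: [0.632, -0.312, 0.637, 0.313]
force: [-0.7, -0.0, -0.9]
width: 20.0
```

```bash
python3 -c "
from h import *
arc2([.015],r=111.3)"
```

```text
t 24.95 tcp [516.9 119.6  62.6] wyaw -0.6553 xax [-0.0072 -0.0009] along/lat 111.3 0.1 | F along -0.53 lat -0.44 z -0.9 T [ 0.012 -0.111  0.746] w 19.96
   M 0.796 eff [  1.05 -42.21  -7.62 -17.12  -0.5   -0.08  -0.62] j [ 0.26  0.55 -0.74  1.98  0.51  0.8   0.14]
0.015 [0.0001, -0.0001, 0.0029] spin 0.0048
```

Request:
{"op": "jog_arm", "data": {
  "claw": [1],
  "dp": [
    [0,0,0.0029]
  ],
  "spin": [0.0048]
}}

```text
clock: 25.05
tcp_pos: [517.9, 120.9, 62.6]
tool_rot: [0.634, -0.307, 0.639, 0.308]
force: [-1.7, -1.2, -1.0]
width: 20.0
```

```bash
python3 -c "
from h import *
arc2([.015],r=111.3)"
```

```text
t 25.05 tcp [517.9 120.9  62.6] wyaw -0.671 xax [-0.0074 -0.0015] along/lat 111.4 0.2 | F along -0.56 lat -2.04 z -1.02 T [ 0.016 -0.078  0.774] w 20.03
   M 1.001 eff [  0.99 -42.22  -7.61 -17.24  -0.54  -0.16  -0.67] j [ 0.26  0.56 -0.73  1.98  0.51  0.8   0.13]
0.015 [-0.0, -0.0001, 0.003] spin 0.0048
```

Request:
{"op": "jog_arm", "data": {
  "claw": [1],
  "dp": [
    [0,0,0.0028]
  ],
  "spin": [0.0048]
}}

```text
clock: 25.15
tcp_pos: [518.9, 122.2, 62.6]
tool_rot: [0.636, -0.302, 0.642, 0.303]
force: [-1.0, -1.1, -1.2]
width: 19.4
```

```bash
python3 -c "
from h import *
arc2([.015],r=111.3)"
```

```text
t 25.15 tcp [518.9 122.2  62.6] wyaw -0.6868 xax [-0.0076 -0.002 ] along/lat 111.4 0.3 | F along -0.02 lat -1.48 z -1.21 T [-0.01  -0.044  0.878] w 19.43
   M 1.042 eff [  1.02 -42.25  -7.52 -17.3   -0.58  -0.19  -0.73] j [ 0.25  0.56 -0.73  1.98  0.51  0.81  0.11]
0.015 [-0.0001, -0.0001, 0.0033] spin 0.0048
```

Request:
{"op": "jog_arm", "data": {
  "claw": [1],
  "dp": [
    [0,0,0.0026]
  ],
  "spin": [0.004]
}}

```text
clock: 25.25
tcp_pos: [519.8, 123.3, 62.5]
tool_rot: [0.638, -0.298, 0.644, 0.299]
force: [-2.1, -0.9, -0.1]
width: 19.6
```

```bash
python3 -c "
from h import *
arc2([.015],r=111.3)"
```

```text
t 25.25 tcp [519.8 123.3  62.5] wyaw -0.7 xax [-0.0079 -0.0026] along/lat 111.4 0.3 | F along -1.02 lat -2.0 z -0.14 T [-0.097  0.036  0.859] w 19.62
   M 1.082 eff [  0.88 -42.27  -7.55 -17.49  -0.6   -0.32  -0.78] j [ 0.24  0.56 -0.73  1.98  0.51  0.81  0.1 ]
0.015 [-0.0001, -0.0002, 0.0033] spin 0.0048
```

Request:
{"op": "jog_arm", "data": {
  "claw": [1],
  "dp": [
    [-0.0003,0,0.0026]
  ],
  "spin": [0.004]
}}

```text
clock: 25.35
tcp_pos: [520.7, 124.4, 62.6]
tool_rot: [0.64, -0.294, 0.646, 0.294]
force: [-1.1, -0.6, -1.4]
width: 19.8
```

```bash
python3 -c "
from h import *
arc2([.015],r=111.3)"
```

```text
t 25.35 tcp [520.7 124.4  62.6] wyaw -0.7132 xax [-0.0082 -0.0031] along/lat 111.4 0.3 | F along -0.42 lat -1.19 z -1.4 T [ 0.103 -0.207  0.9  ] w 19.79
   M 1.033 eff [  0.88 -42.81  -7.58 -17.46  -0.64  -0.05  -0.81] j [ 0.24  0.56 -0.72  1.97  0.5   0.81  0.09]
0.015 [0.0, -0.0002, 0.0033] spin 0.0048
```

Request:
{"op": "jog_arm", "data": {
  "claw": [1],
  "dp": [
    [0,0,0.0026]
  ],
  "spin": [0.004]
}}

```text
clock: 25.45
tcp_pos: [522.1, 126.1, 62.7]
tool_rot: [0.642, -0.289, 0.648, 0.29]
force: [0.1, 0.1, -2.3]
width: 19.5
```

```bash
python3 -c "
from h import *
arc2([.015],r=111.3)"
```

```text
t 25.45 tcp [522.1 126.1  62.7] wyaw -0.7272 xax [-0.0075 -0.0022] along/lat 111.4 -0.3 | F along -0.04 lat 0.16 z -2.33 T [ 0.129 -0.175  0.639] w 19.51
   M 0.62 eff [  1.13 -43.26  -7.45 -16.86  -0.43   0.24  -0.53] j [ 0.23  0.56 -0.72  1.97  0.5   0.81  0.07]
0.015 [0.0001, -0.0002, 0.0023] spin 0.0048
```

```bash
python3 -c "
from h import *
t,_=manip.read_camera('scene');cv2.imwrite('pics/scene3.png',t);crop('scene3',310,180,130,120,6,'scene3n')
arc2([.015],r=111.3)"
```

```text
t 25.5 tcp [522.3 126.2  62.7] wyaw -0.7277 xax [-0.0074 -0.002 ] along/lat 111.4 -0.5 | F along 0.31 lat 1.52 z -2.02 T [ 0.103 -0.196  0.558] w 19.57
   M 0.388 eff [  0.89 -43.44  -7.45 -16.86  -0.41   0.15  -0.59] j [ 0.23  0.56 -0.72  1.97  0.5   0.81  0.07]
0.015 [0.0001, -0.0001, 0.002] spin 0.0048
```

View pics/scene3n.png

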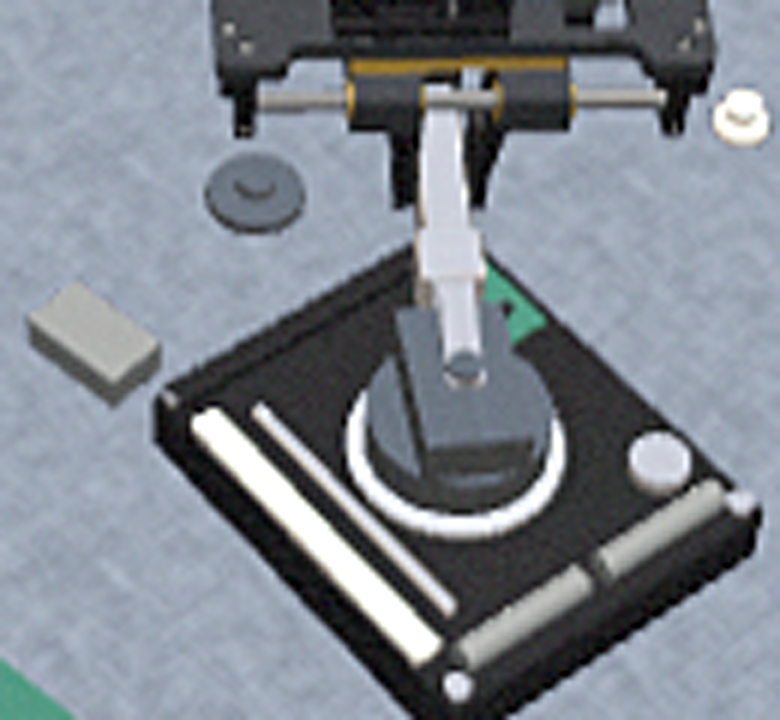

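```bash
python3 -c "
from h import *
arc2([-.05,-.1,-.15,-.2,-.24],z=63,r=111.0)"
```

```text
t 25.5 tcp [522.3 126.2  62.7] wyaw -0.7277 xax [-0.0074 -0.002 ] along/lat 111.4 -0.5 | F along 0.31 lat 1.52 z -2.02 T [ 0.103 -0.196  0.558] w 19.57
   M 0.388 eff [  0.89 -43.44  -7.45 -16.86  -0.41   0.15  -0.59] j [ 0.23  0.56 -0.72  1.97  0.5   0.81  0.07]
-0.05 [-0.0005, -0.0009, -0.01] spin -0.0159
-0.1 [-0.0004, -0.0015, -0.0192] spin -0.0318
-0.15 [-0.0004, -0.0027, -0.0284] spin -0.0477
-0.2 [-0.0003, -0.0043, -0.0375] spin -0.0637
-0.24 [-0.0003, -0.0059, -0.0447] spin -0.0764
```

Request:
{"op": "jog_arm", "data": {
  "claw": [1,1,1,1,1,1],
  "dp": [
    [-0.0004,-0.0006,-0.01],
    [-0.0004,-0.0012,-0.0192],
    [-0.0004,-0.0024,-0.0284],
    [-0.0003,-0.004,-0.0375],
    [-0.0003,-0.0056,-0.0447],
    [-0.0003,-0.0056,-0.0447]
  ],
  "spin": [-0.0159,-0.0318,-0.0477,-0.0637,-0.0764,-0.0764]
}}

```text
clock: 26.1
tcp_pos: [507.5, 104.3, 63.0]
tool_rot: [0.604, -0.363, 0.608, 0.365]
force: [2.2, 1.5, -3.8]
width: 19.4
```

```bash
python3 -c "
from h import *
arc2([0,-.05],z=63,r=111.0)
t,_=manip.read_camera('scene');cv2.imwrite('pics/scene4.png',t);crop('scene4',310,180,130,120,6,'scene4n')"
```

```text
t 26.1 tcp [507.5 104.3  63. ] wyaw -0.4902 xax [-0.0064  0.0001] along/lat 110.9 -0.4 | F along 1.25 lat 2.35 z -3.79 T [ 0.587 -0.391  0.27 ] w 19.38
   M 0.008 eff [ 1.790e+00 -4.204e+01 -7.330e+00 -1.568e+01 -4.000e-02  9.100e-01
 -1.400e-01] j [ 0.32  0.55 -0.79  2.01  0.54  0.8   0.3 ]
0 [0.0001, 0.0002, -0.0006] spin 0.0
-0.05 [0.0001, -0.0001, -0.0098] spin -0.0159
```

View pics/scene4n.png

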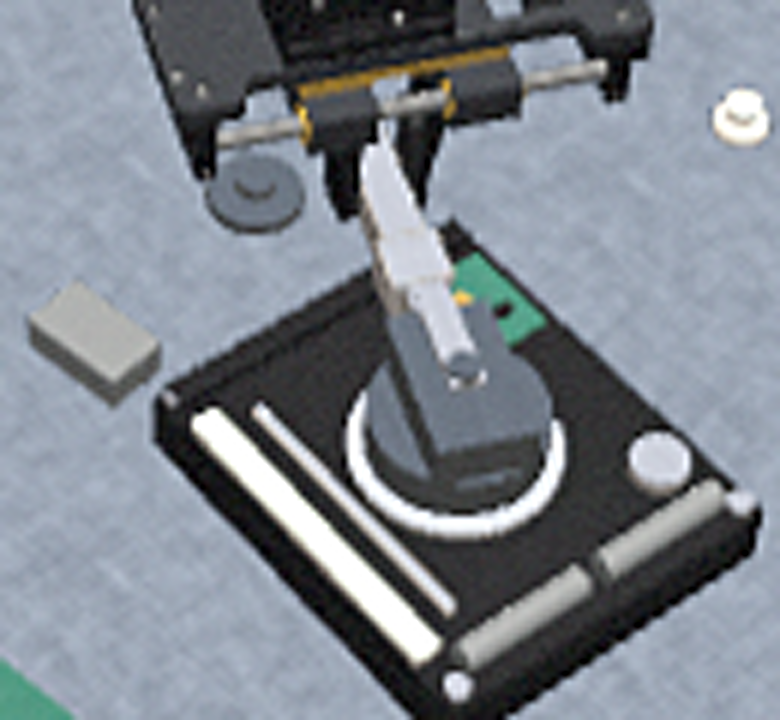

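Request:
{"op": "jog_arm", "data": {
  "claw": [1,1,1],
  "dp": [
    [0,-0.0003,-0.004],
    [0,-0.0006,-0.008],
    [0,-0.0006,-0.008]
  ],
  "spin": [-0.008,-0.016,-0.016]
}}

```text
clock: 26.45
tcp_pos: [505.5, 99.4, 62.9]
tool_rot: [0.595, -0.377, 0.599, 0.38]
force: [-0.2, 0.0, -3.7]
width: 19.6
```

```bash
python3 -c "
from h import *
arc2([0],z=63,r=111.0)"
```

```text
t 26.45 tcp [505.5  99.4  62.9] wyaw -0.4411 xax [-0.0071 -0.0007] along/lat 110.5 -0.5 | F along -0.18 lat -0.05 z -3.66 T [ 0.051 -0.268  0.07 ] w 19.61
   M 0.076 eff [  0.18 -41.47  -8.75 -16.32  -0.1    0.28   0.09] j [ 0.34  0.55 -0.8   2.02  0.55  0.8   0.35]
0 [-0.0001, 0.0008, -0.0008] spin 0.0
```

Free. Lifting off straight up.

Request:
{"op": "jog_arm", "data": {
  "claw": [1,1,1,1,1,1,1,1],
  "dp": [
    [-0.004,0,0],
    [-0.01,0,0],
    [-0.02,0,0],
    [-0.035,0,0],
    [-0.07,0,0],
    [-0.11,0,0],
    [-0.14,0,0],
    [-0.145,0,0]
  ],
  "spin": [0,0,0,0,0,0,0,0]
}}

```text
clock: 27.25
tcp_pos: [507.5, 100.1, 152.6]
tool_rot: [0.597, -0.378, 0.598, 0.379]
force: [-0.4, 0.5, -4.7]
width: 19.9
```

```bash
python3 -c "
from h import *
to([501,-236,150],.1-np.pi);print(manip.observe()['joints'])"
```

```text
tcp [507.5 100.1 152.6] yaw 2.7002 x [-2.4e-03 -3.0e-04 -1.0e+00] vel 0.032 F [-0.37  0.52 -4.66] T [ 0.117 -0.22  -0.005]
dp [0.0045, -0.2295, -0.511] spin 1.8277
[ 0.43167305  0.43465805 -0.89637603  1.94183585  0.41180904  0.96152466
  0.4669771 ]
```

Request:
{"op": "jog_arm", "data": {
  "claw": [1,1,1,1,1,1,1,1,1,1],
  "dp": [
    [0,-0.011,-0.026],
    [0,-0.034,-0.077],
    [0,-0.062,-0.138],
    [0,-0.092,-0.204],
    [0,-0.122,-0.27],
    [0,-0.151,-0.337],
    [0,-0.179,-0.399],
    [0,-0.204,-0.455],
    [0.002,-0.22,-0.49],
    [0.004,-0.23,-0.511]
  ],
  "spin": [-0.008,-0.026,-0.046,-0.069,-0.091,-0.114,-0.134,-0.153,-0.166,-0.1723]
}}

```text
clock: 28.25
tcp_pos: [499.8, -239.5, 149.1]
tool_rot: [0.474, -0.522, 0.477, 0.525]
force: [0.1, -0.5, -3.9]
width: 19.6
```

```bash
python3 -c "
from h import *
to([501,-236,20],.1-np.pi)"
```

```text
tcp [ 499.8 -239.5  149.1] yaw -3.0451 x [-4.7e-03 -6.0e-04 -1.0e+00] vel 0.359 F [ 0.05 -0.53 -3.94] T [ 0.141  0.013 -0.018]
dp [0.2152, -0.0036, 0.0056] spin -0.0011
```

Request:
{"op": "jog_arm", "data": {
  "claw": [1,1,1,1,1,1,1],
  "dp": [
    [0.02,-0.003,0.005],
    [0.07,-0.0036,0.0056],
    [0.13,-0.0036,0.0056],
    [0.18,-0.0036,0.0056],
    [0.208,-0.0036,0.0056],
    [0.215,-0.0036,0.0056],
    [0.215,-0.0036,0.0056]
  ],
  "spin": [-0.001,-0.001,-0.001,-0.001,-0.001,-0.001,-0.001]
}}

```text
clock: 28.95
tcp_pos: [501.2, -235.2, 20.0]
tool_rot: [0.473, -0.523, 0.475, 0.526]
force: [0.2, 0.0, -4.2]
width: 19.7
```

```bash
python3 -c "
from h import *
to([501,-236,5.2],.1-np.pi)"
```

```text
tcp [ 501.2 -235.2   20. ] yaw -3.0411 x [-0.0049  0.     -1.    ] vel 0.028 F [ 0.17  0.02 -4.2 ] T [ 0.105 -0.019  0.021]
dp [0.0247, 0.0004, -0.0013] spin 0.0002
```

Request:
{"op": "jog_arm", "data": {
  "claw": [1,1,1,1,1],
  "dp": [
    [0.008,0,0],
    [0.015,0,0],
    [0.02,0,0],
    [0.023,0,0],
    [0.024,0,0]
  ],
  "spin": [0,0,0,0,0]
}}

```text
clock: 29.45
tcp_pos: [501.1, -235.3, 5.6]
tool_rot: [0.473, -0.523, 0.476, 0.526]
force: [-0.1, -0.3, -4.4]
width: 19.7
```

```bash
python3 -c "
from h import *
to([501,-236,5.0],.1-np.pi)"
```

```text
tcp [ 501.1 -235.3    5.6] yaw -3.0414 x [-5.e-03 -1.e-04 -1.e+00] vel 0.009 F [-0.14 -0.29 -4.39] T [ 0.108 -0.038  0.047]
dp [0.001, 0.0002, -0.0011] spin 0.0001
```

Request:
{"op": "jog_arm", "data": {
  "claw": [1,1],
  "dp": [
    [0.0008,0,0],
    [0.0014,0,0]
  ],
  "spin": [0,0]
}}

```text
clock: 29.65
tcp_pos: [501.3, -235.4, 5.0]
tool_rot: [0.473, -0.523, 0.476, 0.526]
force: [-1.1, -0.6, -1.3]
width: 19.8
```

Request:
{"op": "jog_arm", "data": {
  "claw": [0.6,0.4,0.3,0.3,0.3],
  "dp": [
    [0,0,0],
    [0,0,0],
    [0,0,0],
    [0,0,0],
    [0,0,0]
  ],
  "spin": [0,0,0,0,0]
}}

```text
clock: 30.15
tcp_pos: [501.5, -235.4, 5.2]
tool_rot: [0.473, -0.523, 0.475, 0.525]
force: [0.6, -0.8, -0.1]
width: 51.8
```

Request:
{"op": "jog_arm", "data": {
  "claw": [0.3,0.3,0.3,0.3,0.3,0.3],
  "dp": [
    [-0.02,0,0],
    [-0.06,0,0],
    [-0.12,0,0],
    [-0.19,0,0],
    [-0.25,0,0],
    [-0.25,0,0]
  ],
  "spin": [0,0,0,0,0,0]
}}

```text
clock: 30.75
tcp_pos: [505.7, -235.5, 161.1]
tool_rot: [-0.474, 0.527, -0.474, -0.522]
force: [0.3, 0.6, -0.4]
width: 60.8
```

```bash
python3 -c "
from h import *
shot('w10')
t,_=manip.read_camera('scene');cv2.imwrite('pics/scene5.png',t)"
```

```text
30.75 tcp [ 505.7 -235.5  161.1] yaw tool y -3.0411 xaxis [ 0.0054 -0.0047 -1.    ] F [ 0.26  0.61 -0.41] T [ 0.049 -0.198 -0.012] w 60.8
```

View pics/scene5.png

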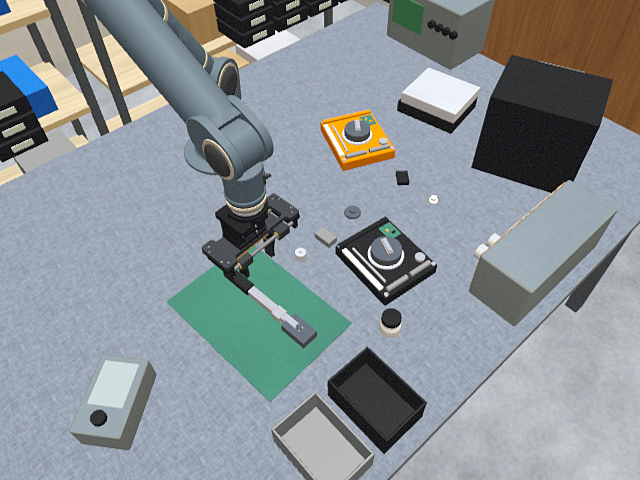

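View pics/w10.png

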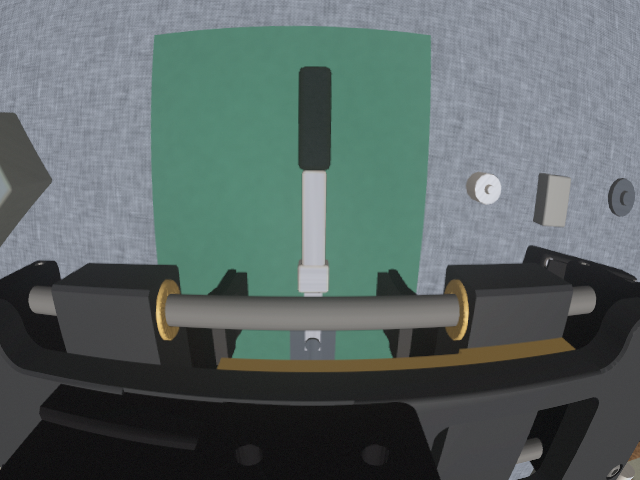

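```bash
python3 - <<'E'
from h import *
a=cv2.imread('pics/scene0.png').astype(int);b=cv2.imread('pics/scene5.png').astype(int)
d=np.abs(a-b).max(2)
for n,(x,y) in dict(flywheel=(352,212),motor=(300,254),jar=(391,322),lens=(402,178),thumb=(433,199),block=(325,237)).items():
    print(n,(d[y-16:y+16,x-16:x+16]>50).sum())
print(manip.observe()['clock'],manip.job_done())
E
```

```text
flywheel 0
motor 0
jar 0
lens 0
thumb 0
block 0
the job is handed in; nothing more can be done
30.85 None
```

The nut on the black drive was tightened until the wrench clicked, and the wrench is back flat on the green mat. I handed the job in at 30.9 s; no verdict was reported.

- **First pass:** I set the wrench over the bar with no more than about 3 N of contact. I turned the nut about 0.78 rad clockwise and it showed only light drag.
- **Re-grip:** The last arm joint was then close to its limit. I lifted the wrench off, laid it on the mat, took it again with the gripper turned half round and set it back over the bar. This is an extra step you did not ask for.
- **Click:** The torque rose to about 1.05 Nm, then dropped to about 0.6 and 0.4 Nm with a small jump of the arm. I took that as the click and stopped. No further push was commanded. I backed off until the load was zero and lifted straight up.
- **Last checks:** The final pictures show the wrench straight and flat on the mat, about 3 mm to the side of where it started, with the gripper clear of it. Before-and-after pictures show no change at any of the six loose things. The orange look-alike was not touched.
- **Disagreements:** The wrist camera read about 1.6 mm off the arm's own position, and the fixed cameras were off by several millimetres. I lined up the first fit by the wrist camera and the second by the arm's own readings. In the last check before the second fit, the fixed cameras disagreed by about 2 mm, but the head went on without touching the bar.
- **Not checked:** I did not measure the nut's final angle after lifting the wrench off.

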